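# Take the kit stack apart and load the fixture plate on its pins

### The job

Take the stack apart in this order, setting each thing down upright, flat on the floor of its own place, and letting go of it before you take the next: the big capacitor into the larger round dish, then the heat sink (fins up) into the rectangular tray, then the slim linear bearing into the smaller round dish. Last, lower the bare fixture plate onto the round and the diamond locating pin of the steel bar so that both pins enter its holes and it lies fully down on the bar, either way round. Tip nothing over.

Things in the scene. Friction and masses are not known exactly. Their poses are not given: they have to be found in the camera images.
- plate: bare aluminium fixture plate, 180 x 60 x 12 mm, 0.3 kg, flat on the bench as the bottom of the stack. Origin at the centre of its underside, x along its length, y across its 60 mm width, z up. Two through holes of 11 mm diameter on its long middle line at x = -75 and +75 mm. The heat sink (near x = -28 mm) and the linear bearing (near x = +40 mm) stand on it.
- heat_sink: bare extruded aluminium heat sink, 40 (x) x 60 (y) x 26 mm, 6 mm base with upright fins that run along y; grasp it over the fins, across the 40 mm. Origin at the centre of its underside, z up. It lies on the plate with its 60 mm side roughly along the plate's length.
- capacitor: upright cylindrical capacitor, 35 mm diameter, 53 mm tall (56 with its two screw terminals on top). Stands on the heat sink's fins at the top of the stack. Origin at the centre of its underside, z up.
- bearing: upright plain metal linear ball bush, 19 mm diameter, 29 mm tall. Stands on the plate beside the heat sink. Origin at the centre of its underside, z up.
- dish_large: fixed grey round dish, inner diameter 51 mm, outer 59 mm, 12 mm high; its floor is 5 mm above its origin (centre of its underside), so the lip stands 7 mm above the floor. Place of the capacitor.
- dish_small: fixed grey round dish, inner diameter 34 mm, outer 42 mm, 12 mm high; its floor is 5 mm above its origin (centre of its underside), so the lip stands 7 mm above the floor. Place of the linear bearing.
- tray: fixed grey rectangular tray, outside 86 (x) x 66 (y) x 12 mm, inside 76 x 56 mm; its floor is 5 mm above its origin (centre of its underside), lip 7 mm above the floor. Place of the heat sink, whose 60 mm side lies along the tray's long x, either way round.
- nest: fixed dark steel bar, 200 (x) x 44 (y) x 16 mm, origin at the centre of its underside. On its top stand two bare brass pins, 8 mm across, 18 mm high, the upper 6 mm tapered to a 2.4 mm tip: round at x = -75 mm, diamond at x = +75 mm. The plate, fully down, rests on the bar's top (16 mm above the bar's origin), centres in line, and overhangs it 8 mm at each long side.
Not all that is in view belongs to the job. What is shaped like the capacitor but green or purple is not meant.

How it is judged:
On the way, in this order (a step that is already met when the one before it is completed fails the run):
1. the capacitor stands released in the larger round dish (horizontal distance between capacitor and dish_large below 0.01 m and z of capacitor in the frame of dish_large between 0.002 and 0.008 m and angle between capacitor's own z axis and vertical below 0.08 rad and contact force between the fingers and capacitor below 0.1 N and linear speed of capacitor below 0.02 m/s), for 0.2 s.
2. the heat sink lies released in the tray, fins up (horizontal distance between heat_sink and tray below 0.012 m and z of heat_sink in the frame of tray between 0.002 and 0.008 m and angle between heat_sink's own z axis and vertical below 0.08 rad and contact force between the fingers and heat_sink below 0.1 N and linear speed of heat_sink below 0.02 m/s), for 0.2 s.
3. the linear bearing stands released in the smaller round dish (horizontal distance between bearing and dish_small below 0.01 m and z of bearing in the frame of dish_small between 0.002 and 0.008 m and angle between bearing's own z axis and vertical below 0.08 rad and contact force between the fingers and bearing below 0.1 N and linear speed of bearing below 0.02 m/s), for 0.2 s.
4. the plate lies released on the bar with both pins in its holes (horizontal distance between plate and nest below 0.004 m and z of plate in the frame of nest between 0.013 and 0.019 m and angle between plate's own z axis and vertical below 0.08 rad and angle between the x axis of plate and the x axis of nest, either way round below 0.05 rad and contact force between the fingers and plate below 0.1 N and linear speed of plate below 0.02 m/s), for 0.2 s.
At the end, for the whole second after the job is handed in: Capacitor in larger dish, bearing in smaller (within 10 mm of centre), heat sink in tray (12 mm), all on the floor within 3 mm and upright (0.08 rad); plate down on the bar within 3 mm, centre within 4 mm, long axes within 0.05 rad; all released, at rest (all of step 1 and all of step 2 and all of step 3 and all of step 4); the robot touches nothing.
It fails at once if the capacitor, the heat sink, the bearing or the plate is tipped over (more than 0.7 rad) (angle between any of capacitor, heat_sink, bearing, plate's own z axis and vertical above 0.7 rad).
It also fails if it takes over 99 s, if anything falls off the work surface, if the arm or the gripper's body presses on something with over 40 N, if the wrist force passes 120 N, or if a joint passes its speed limit or range.

### The arm

A 6-joint arm with a two-finger parallel gripper is mounted at the origin on a cart in front of the work surface, level with it; the furniture and walls round the work are solid. World frame = base frame: x ahead of the robot, y to its left, z up, the work surface at z = 0. Lengths are in m, angles in rad, forces in N, time in s.
With the tool pointing down it reaches from about 0.375 to 0.75 m from the base axis. Payload 9 kg.
Tool frame: the origin (TCP) lies midway between the tips of the shut fingers; the grasp point (between the pads) lies 19 mm behind it; z points along the fingers, y is the line along which they close (so a half turn about z gives the same grasp; the last joint's range is limited). The gripper opens to 85 mm and grips with 20 to 120 N. Pads are 22 mm wide; open, the fingers measure 114 mm over their backs; the gripper's body (76 mm by 85 mm) begins 54 mm behind the grasp point. The pads swing forward as they close: fully open they stand 13 mm farther back than shut.
Start: joints at [-1.345, 0.104, 0.097, 1.564, 0, 1.353], TCP at [0.258, -0.542, 0.207] pointing down, gripper open.
Joint ranges: [-2.99, 2.99], [-0.84, 1.86], [-1.1, 1.16], [-1.84, 2.11], [-1.51, 1.56], [-3.14, 3.14]. Speed limits (rad/s): [2.22, 2.22, 2.57, 3.14, 3.14, 3.14].

### API

Orientations are given as a rotation vector (axis times angle).
In Python, from workcell import r gives the robot as it stands. The module is installed in compiled form; this text tells all that it offers.
- The arm moves only by the tool arm_command, never from a script. Its argument "commands" is a list of rows, each an object of numbers: "dx", "dy", "dz": the shift along the tool's x, y, z in m; "yaw": the turn about the tool's z in rad. A call has 1 to 12 rows; each row shifts and turns the commanded pose from where the row before left it, along the tool's axes as they then stand; what a row does not reach is not made up. A row lasts 1/10 s, in which the tool goes at most 50 mm and 8.59 degrees, less where a joint would pass 70% of its speed; a pose out of reach is approached as far as the arm can. A call with a gripper value outside its range is refused whole. "hand" is the closure, from 0 (fully open) to 1 (shut), set as the call begins (left out, the last holds). The fingers move at their own pace and stop on an object; "grip_force" is the grip in N (left out, the last holds). Time passes only in rows, so rows that do not move let the fingers close. It gives the time, the measured TCP pose, the force, the opening and the grip force at its end, in the units of the state.
- r.observe(): the state, without advancing time (a new reading comes with each control period).
- r.camera(name): name is "side" or "top" or "wrist"; returns a dict with "frame" (384x512x3 uint8, red, green, blue), "range_z" (384x512 float32, m along the optical axis (not along the pixel's ray), 0 where there is no reading), "camera_matrix" (3x3 intrinsics, pixels), "world_from_camera" (4x4, takes a point from camera to world coordinates). Camera axes: x right, y up, looking along -z (the intrinsics and any distortion apply to the point x, -y, -z); pixel columns grow to the right and rows downward; lengths in m; the calibration is good to about 2 mm. The wrist camera is an equidistant fisheye: a pixel r from the principal point sees the ray r / f radians off the axis. A picture is of the moment at which its call begins.
- r.job_done(): hands the job in; it is judged then, once.
The state is a dict: "time": time; "qpos": joint angles; "qvel": joint speeds; "effort": joint torques, N m; "tool_pos": TCP position; "tcp_rot": TCP orientation; "wrist_force": force on the tool from outside, world axes, zero at the start; "wrist_torque": the same for the moment, N m; "grip_width": opening from 0.0 (shut) to 1.0 (fully open); "grasp_force": force on a finger pad.
Only numpy, scipy, OpenCV 4.12 (cv2) and the standard library are available. Lean on these libraries where they do the work, as an engineer would, in place of code of your own. Each camera call takes 0.05 s, during which the arm holds its last target. There are 200 camera calls.

## Working session

There is one attempt and no reset: what is moved stays moved. The work goes in short steps, Python scripts to look and compute and a tool call to move; the robot and the scene stay as the last step left them, time stands still between calls to the robot, and variables do not carry over. Pictures are saved under pics/ and viewed, at most 14 in all, crops included, and the job is handed in when it is done.

Besides the shell and the picture viewer there is one more tool, called after "Emit:" by a JSON object that holds its "op" and its "data", one argument or row to a line. arm_command: Moves the arm, as the interface text tells. Its arguments: {"type":"object","properties":{"commands":{"type":"array"},"hand":{"type":"number"},"grip_force":{"type":"number"}},"required":["commands"]}

```bash
mkdir -p pics
python3 - <<'E'
from workcell import r
import cv2,numpy as np
s=r.observe();print({k:np.round(v,3).tolist() for k,v in s.items()})
for n in("top","side"):
    c=r.camera(n);np.savez(f"{n}0.npz",**c);cv2.imwrite(f"pics/{n}0.png",c["frame"][...,::-1])
    print(n,c["camera_matrix"].round(1).tolist(),c["world_from_camera"].round(3).tolist())
E
```

```text
{'time': 0.0, 'qpos': [-1.345, 0.105, 0.096, 1.564, -0.0, 1.353], 'qvel': [0.001, 0.001, 0.002, 0.0, 0.001, 0.001], 'effort': [0.003, -55.693, 50.365, 0.017, -0.0, -0.0], 'tool_pos': [0.258, -0.542, 0.206], 'tcp_rot': [-3.063, -0.691, 0.0], 'wrist_force': [0.028, -0.166, 0.171], 'wrist_torque': [0.01, -0.003, 0.034], 'grasp_force': 0.0, 'grip_width': 1.002}
top [[359.8, 0.0, 253.6], [0.0, 359.8, 193.3], [0.0, 0.0, 1.0]] [[-0.029, 0.989, -0.142, 0.398], [-1.0, -0.028, 0.01, -0.158], [0.006, 0.142, 0.99, 0.902], [0.0, 0.0, 0.0, 1.0]]
side [[462.6, 0.0, 251.0], [0.0, 462.6, 195.1], [0.0, 0.0, 1.0]] [[0.953, 0.18, -0.242, 0.31], [-0.301, 0.51, -0.806, -0.887], [-0.021, 0.841, 0.54, 0.549], [0.0, 0.0, 0.0, 1.0]]
```

View pics/top0.png

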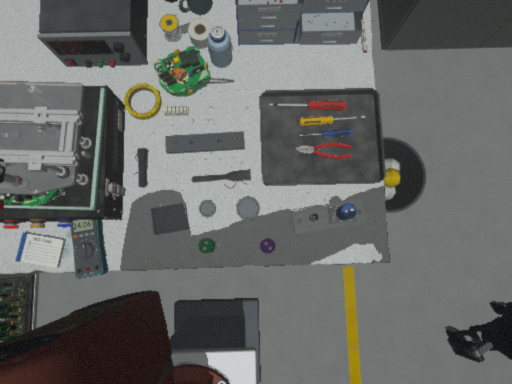

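View pics/side0.png

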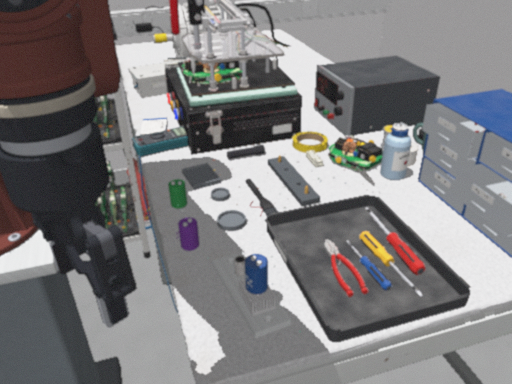

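The top view shows the stack near (330,215), the large dish at (247,207), the small dish at (207,208), the tray at (170,218) and the bar at (205,142). The distractor capacitors are at (207,245) and (268,245). The side view agrees, with the blue capacitor at (257,272).

```bash
cat > h.py <<'E'
import numpy as np,cv2
from scipy.spatial.transform import Rotation as R
def load(f): return dict(np.load(f))
def cast(c,uv,z):
    "pixels -> world points on plane z (pinhole cameras)"
    uv=np.atleast_2d(np.asarray(uv,float));K=c["camera_matrix"];T=c["world_from_camera"]
    d=np.c_[(uv[:,0]-K[0,2])/K[0,0],-(uv[:,1]-K[1,2])/K[1,1],-np.ones(len(uv))]@T[:3,:3].T
    return T[:3,3]+d*((np.broadcast_to(z,len(uv))-T[2,3])/d[:,2])[:,None]
def cloud(c):
    v,u=np.mgrid[:384,:512];K=c["camera_matrix"];T=c["world_from_camera"];Z=c["range_z"]
    p=np.stack([(u-K[0,2])/K[0,0]*Z,-(v-K[1,2])/K[1,1]*Z,-Z],-1)
    w=p@T[:3,:3].T+T[:3,3];w[Z==0]=np.nan;return w
E
python3 - <<'E'
from h import *
c=load("top0.npz");f=c["frame"][...,::-1]
cv2.imwrite("pics/topcrop.png",cv2.resize(f[125:265,125:390],None,fx=3,fy=3,interpolation=cv2.INTER_CUBIC))
w=cloud(c)
for n,(u,v) in dict(tray=(170,218),sm=(207,208),lg=(247,207),bar=(205,142),stk=(330,215),cap=(346,211),floor=(300,205),floor2=(230,240)).items(): print(n,w[v,u].round(3),cast(c,(u,v),0.0).round(3))
z=np.nan_to_num(w[...,2]); h=np.clip(z[125:265,125:390]/0.1*255,0,255).astype(np.uint8)
cv2.imwrite("pics/depth.png",cv2.applyColorMap(cv2.resize(h,None,fx=3,fy=3,interpolation=cv2.INTER_NEAREST),cv2.COLORMAP_JET))
E
```

```text
tray [0.47  0.042 0.005] [[0.47  0.044 0.   ]]
sm [ 0.492 -0.05   0.004] [[ 0.493 -0.049  0.   ]]
lg [ 0.492 -0.15   0.003] [[ 0.493 -0.15   0.   ]]
bar [ 0.659 -0.048  0.017] [[ 0.664 -0.046  0.   ]]
stk [ 0.464 -0.351  0.03 ] [[ 0.466 -0.358  0.   ]]
cap [ 0.467 -0.374  0.094] [[ 0.475 -0.399  0.   ]]
floor [ 0.494 -0.284  0.   ] [[ 0.494 -0.284  0.   ]]
floor2 [ 0.411 -0.105 -0.   ] [[ 0.411 -0.105  0.   ]]
```

View pics/topcrop.png

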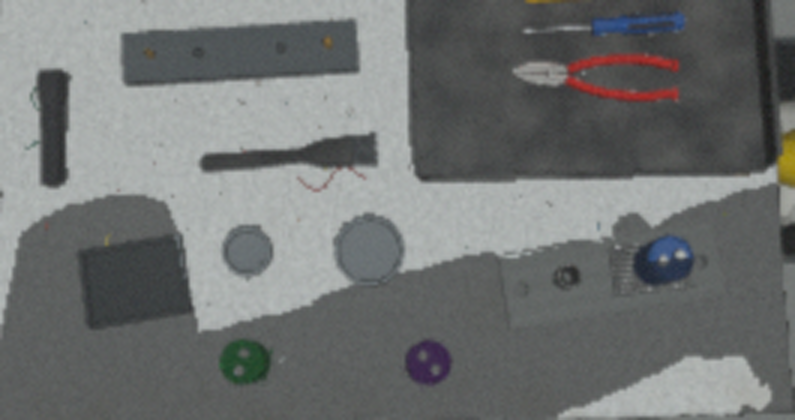

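View pics/depth.png

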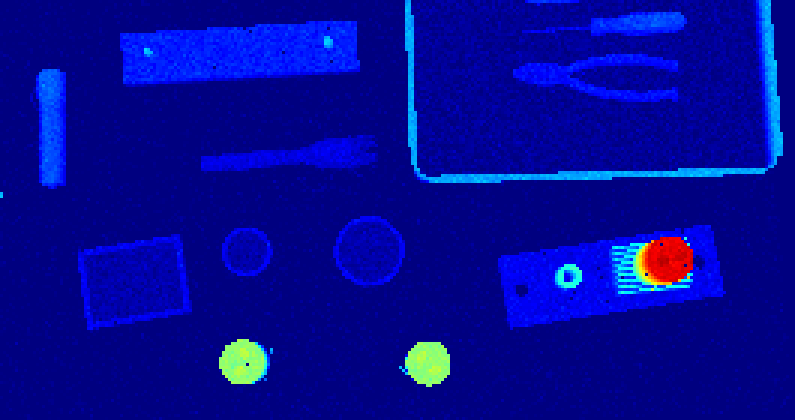

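The crops clearly resolve the rims, the pins at (150,52) and (328,42), the bearing at (567,277), and the plate holes at (522,290) and (702,262). The fins run along the plate, with the capacitor at (668,260). Next I measure all of these from the range data.

```bash
cat > meas.py <<'E'
from h import *
def pts(w,box,zlo,zhi):
    u0,u1,v0,v1=box;p=w[v0:v1,u0:u1].reshape(-1,3);return p[(p[:,2]>zlo)&(p[:,2]<zhi)]
def rect(p):
    (cx,cy),(a,b),t=cv2.minAreaRect((p[:,:2]*1000).astype(np.float32))
    if a<b:a,b,t=b,a,t+90
    return np.round([cx,cy,a,b,(t+90)%180-90],1)
def circ(p):
    A=np.c_[2*p[:,:2],np.ones(len(p))];s=np.linalg.lstsq(A,(p[:,:2]**2).sum(1),rcond=None)[0]
    return np.round(1000*np.r_[s[:2],np.sqrt(s[2]+s[:2]@s[:2])],1)
E
python3 - <<'E'
from meas import *
w=cloud(load("top0.npz"))
B=lambda a,b,c,d:(125+a//3,125+b//3,125+c//3,125+d//3)
p=pts(w,B(600,720,210,310),.085,.1);print("cap",rect(p),p.mean(0),len(p), circ(p))
p=pts(w,B(600,720,220,310),.03,.044);print("hs",rect(p))
p=pts(w,B(545,592,255,300),.036,.046);print("bearing",rect(p),p.mean(0),len(p))
p=pts(w,B(480,740,200,340),.007,.017);print("plate",rect(p))
p=pts(w,B(480,740,200,340),.007,.1);print("plate+all",rect(p))
p=pts(w,B(330,412,205,295),.009,.016);print("large",circ(p),rect(p))
p=pts(w,B(215,280,220,283),.009,.016);print("small",circ(p),rect(p))
p=pts(w,B(65,205,225,340),.009,.016);print("tray",rect(p))
p=pts(w,B(100,380,10,95),.011,.021);print("bar",rect(p))
for b in(B(130,170,35,70),B(310,345,25,62)):
    p=pts(w,b,.024,.05);print("pin",p.mean(0).round(4),p[:,2].max(),len(p))
# holes
for b in (B(505,540,270,310),B(685,720,245,280)):
    u0,u1,v0,v1=b;z=w[v0:v1,u0:u1,2];print((z*1000).round(0).astype(int))
E
```

```text
cap [ 467.6 -379.    33.8   32.3   87.5] [ 0.46767854 -0.37887445  0.09032273] 185 [ 467.8 -379.    12.4]
hs [ 467.2 -380.2   59.7   38.4  -85.4]
bearing [ 460.8 -311.4   17.2   16.9   88.5] [ 0.46065965 -0.31131325  0.04073904] 39
plate [ 462.1 -350.8  180.8   60.   -82.8]
plate+all [ 462.1 -350.8  180.8   60.   -82.8]
large [ 488.3 -151.4   27.2] [ 489.  -151.1   57.2   55.2   88.7]
small [490.7 -49.9  18.8] [490.5 -50.5  39.8  37.9  88.3]
tray [468.5  43.4  85.8  65.6 -82.6]
bar [660.6 -46.2 199.6  45.1 -87.8]
pin [0.6579 0.0281 0.0302] 0.03392037826525929 6
pin [ 0.6625 -0.1216  0.0299] 0.0336078855216323 10
[[13 12 11  9 14  9 14 13 11 13 10  9]
 [13 13 13 12 12 11 11 12 12 10 12  9]
 [12 11 13 12 12 10 13  8 11 14 10  9]
 [11 10 11  9 12 11 10 13 11 13 13  9]
 [13 12 10 12 11 10  9  8 13  9 11 11]
 [11 11 11  8  0  0  0  5 14 10 10 13]
 [12  9 12 10 -6  1  0 -3 10 10 14 12]
 [12 11 11 11 -2  0 -2 -3 12 12 11  9]
 [13  9 12 13 11 -4  3 12 10 11 10 14]
 [ 9 10 15 13 13 10 11 11 14 11 11 10]
 [10 12 11 11 14 11 11 12 10 12 11 11]
 [ 9 12 11 14 10 13 12 12 12 13 13 10]
 [ 4 11 14 1
[... 2521 characters left out ...]
      12                   13                    9
                    11                   14                   11]
 [                  90                   38                   36
                    12                   11                    9
                     8                   13                   16
                    13                   11                   10]
 [                  20                   70                   12
                    13                   11                   12
                    13                   11                   14
                    12                   11                   12]]<stdin>:17: RuntimeWarning: invalid value encountered in cast
```

```bash
cat >> h.py <<'E'
def go(x,y,z,phi):
    "print yaw, then dx dy dz in the tool frame after that yaw"
    from workcell import r
    s=r.observe();M=R.from_rotvec(s["tcp_rot"]).as_matrix();p=np.array(s["tool_pos"])
    ph=np.degrees(np.arctan2(M[1,0],M[0,0]));yaw=-np.radians((phi-ph+180)%360-180)
    T=M@R.from_euler("z",yaw).as_matrix()
    print("t",round(s["time"],2),"p",p.round(4),"phi",ph.round(1),"zax",M[:,2].round(3),"w",round(s["grip_width"],3),"gf",round(s["grasp_force"],1),"yaw",yaw.round(4),"d",(T.T@(np.array([x,y,z])-p)).round(4))
E
python3 -c "
from h import *;go(.4675,-.379,.15,97.2)"
```

```text
t 0.1 p [ 0.2576 -0.5415  0.2063] phi 25.4 zax [-0.     0.001 -1.   ] w 0.998 gf 0.0 yaw -1.2527 d [0.1349 0.2287 0.0564]
```

Emit:
{"op": "arm_command", "data": {
  "commands": [
    {"yaw":-0.14},
    {"yaw":-0.14},
    {"yaw":-0.14},
    {"yaw":-0.14},
    {"yaw":-0.14},
    {"yaw":-0.14},
    {"yaw":-0.14},
    {"yaw":-0.14},
    {"yaw":-0.134},
    {}
  ],
  "hand": 0,
  "grip_force": 30
}}

```text
schema error: expected keys dx, dy, dz, yaw
```

```bash
python3 -c "
from h import *;go(.4675,-.379,.15,97.2)"
```

```text
t 0.1 p [ 0.2576 -0.5415  0.2063] phi 25.4 zax [-0.     0.001 -1.   ] w 0.998 gf 0.0 yaw -1.2527 d [0.1349 0.2287 0.0564]
```

Emit:
{"op": "arm_command", "data": {
  "commands": [
    {"dx":0,"dy":0,"dz":0,"yaw":-0.14},
    {"dx":0,"dy":0,"dz":0,"yaw":-0.14},
    {"dx":0,"dy":0,"dz":0,"yaw":-0.14},
    {"dx":0,"dy":0,"dz":0,"yaw":-0.14},
    {"dx":0,"dy":0,"dz":0,"yaw":-0.14},
    {"dx":0,"dy":0,"dz":0,"yaw":-0.14},
    {"dx":0,"dy":0,"dz":0,"yaw":-0.14},
    {"dx":0,"dy":0,"dz":0,"yaw":-0.14},
    {"dx":0,"dy":0,"dz":0,"yaw":-0.133},
    {"dx":0,"dy":0,"dz":0,"yaw":0}
  ],
  "hand": 0,
  "grip_force": 30
}}

```text
time: 1.1
tool_pos: [0.2576, -0.5417, 0.2066]
tcp_rot: [-2.075, -2.358, -0.001]
wrist_force: [0.4, -0.8, 0.4]
grip_width: 0.997
grasp_force: 0.0
```

Emit:
{"op": "arm_command", "data": {
  "commands": [
    {"dx":0.02,"dy":0.034,"dz":0.008,"yaw":0},
    {"dx":0.02,"dy":0.034,"dz":0.008,"yaw":0},
    {"dx":0.02,"dy":0.034,"dz":0.008,"yaw":0},
    {"dx":0.02,"dy":0.034,"dz":0.008,"yaw":0},
    {"dx":0.02,"dy":0.034,"dz":0.008,"yaw":0},
    {"dx":0.02,"dy":0.034,"dz":0.008,"yaw":0},
    {"dx":0.015,"dy":0.025,"dz":0.008,"yaw":0},
    {"dx":0,"dy":0,"dz":0,"yaw":0},
    {"dx":0,"dy":0,"dz":0,"yaw":0}
  ]
}}

```text
time: 2.0
tool_pos: [0.4679, -0.3787, 0.1507]
tcp_rot: [-2.079, -2.355, 0.0]
wrist_force: [-0.2, -0.1, 0.0]
grip_width: 1.001
grasp_force: 0.0
```

```bash
python3 -c "
from h import *;go(.4675,-.379,.055,97.2)
from workcell import r
c=r.camera('wrist');np.savez('w1.npz',**c);cv2.imwrite('pics/w1.png',c['frame'][...,::-1]);print(c['camera_matrix'],c['world_from_camera'])"
```

```text
t 2.0 p [ 0.4679 -0.3787  0.1507] phi 97.1 zax [-0.001  0.    -1.   ] w 1.001 gf 0.0 yaw -0.0012 d [-0.0003 -0.0004  0.0957]
[[297.31863964   0.         260.22223187]
 [  0.         297.31863964 191.76269021]
 [  0.           0.           1.        ]] [[ 9.92299074e-01 -1.18704989e-01 -3.53790099e-02  4.58649299e-01]
 [ 1.23863492e-01  9.49520136e-01  2.88217534e-01 -3.04545439e-01]
 [-6.19776828e-04 -2.90380159e-01  9.56911166e-01  3.17093951e-01]
 [ 0.00000000e+00  0.00000000e+00  0.00000000e+00  1.00000000e+00]]
```

View pics/w1.png

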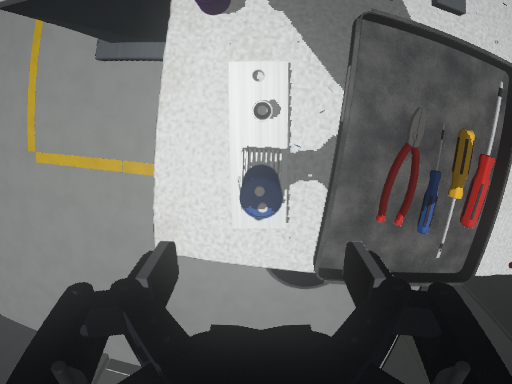

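The wrist view shows the capacitor at (262,191), centred between the fingers. I descend and grip.

Emit:
{"op": "arm_command", "data": {
  "commands": [
    {"dx":0,"dy":0,"dz":0.025,"yaw":0},
    {"dx":0,"dy":0,"dz":0.025,"yaw":0},
    {"dx":0,"dy":0,"dz":0.02,"yaw":0},
    {"dx":0,"dy":0,"dz":0.015,"yaw":0},
    {"dx":0,"dy":0,"dz":0.01,"yaw":0},
    {"dx":0,"dy":0,"dz":0,"yaw":0}
  ]
}}

```text
time: 2.65
tool_pos: [0.467, -0.3791, 0.0549]
tcp_rot: [-2.078, -2.354, -0.0]
wrist_force: [-0.8, 0.3, 0.8]
grip_width: 1.004
grasp_force: 0.0
```

Emit:
{"op": "arm_command", "data": {
  "commands": [
    {"dx":0,"dy":0,"dz":0,"yaw":0},
    {"dx":0,"dy":0,"dz":0,"yaw":0},
    {"dx":0,"dy":0,"dz":0,"yaw":0},
    {"dx":0,"dy":0,"dz":0,"yaw":0},
    {"dx":0,"dy":0,"dz":0,"yaw":0},
    {"dx":0,"dy":0,"dz":0,"yaw":0},
    {"dx":0,"dy":0,"dz":0,"yaw":0},
    {"dx":0,"dy":0,"dz":0,"yaw":0},
    {"dx":0,"dy":0,"dz":0,"yaw":0},
    {"dx":0,"dy":0,"dz":0,"yaw":0}
  ],
  "hand": 1
}}

```text
time: 3.65
tool_pos: [0.4683, -0.3797, 0.057]
tcp_rot: [2.076, 2.356, -0.001]
wrist_force: [-0.6, 0.4, 6.3]
grip_width: 0.394
grasp_force: 29.7
```

```bash
python3 -c "
from h import *;go(.4885,-.151,.10,97.2)"
```

```text
t 3.65 p [ 0.4683 -0.3797  0.057 ] phi 97.2 zax [ 0.001 -0.001 -1.   ] w 0.394 gf 29.7 yaw 0.0004 d [ 0.2243  0.0487 -0.0433]
```

Emit:
{"op": "arm_command", "data": {
  "commands": [
    {"dx":0,"dy":0,"dz":-0.01,"yaw":0},
    {"dx":0,"dy":0,"dz":-0.015,"yaw":0},
    {"dx":0,"dy":0,"dz":-0.02,"yaw":0},
    {"dx":0.015,"dy":0.003,"dz":0,"yaw":0},
    {"dx":0.03,"dy":0.007,"dz":0,"yaw":0},
    {"dx":0.04,"dy":0.009,"dz":0,"yaw":0},
    {"dx":0.04,"dy":0.009,"dz":0,"yaw":0},
    {"dx":0.04,"dy":0.009,"dz":0,"yaw":0},
    {"dx":0.034,"dy":0.007,"dz":0,"yaw":0},
    {"dx":0.02,"dy":0.004,"dz":0,"yaw":0},
    {"dx":0.005,"dy":0.001,"dz":0,"yaw":0},
    {"dx":0,"dy":0,"dz":0,"yaw":0}
  ]
}}

```text
time: 4.85
tool_pos: [0.4883, -0.1499, 0.1009]
tcp_rot: [2.075, 2.358, -0.0]
wrist_force: [-0.4, -0.4, -0.7]
grip_width: 0.391
grasp_force: 30.0
```

```bash
python3 -c "
from h import *;go(.4885,-.151,.024,97.2)"
```

```text
t 4.85 p [ 0.4883 -0.1499  0.1009] phi 97.3 zax [ 0. -0. -1.] w 0.391 gf 30.0 yaw 0.0019 d [-0.0011  0.0001  0.0769]
```

Emit:
{"op": "arm_command", "data": {
  "commands": [
    {"dx":-0.001,"dy":0,"dz":0.02,"yaw":0},
    {"dx":0,"dy":0,"dz":0.02,"yaw":0},
    {"dx":0,"dy":0,"dz":0.015,"yaw":0},
    {"dx":0,"dy":0,"dz":0.01,"yaw":0},
    {"dx":0,"dy":0,"dz":0.006,"yaw":0},
    {"dx":0,"dy":0,"dz":0.002,"yaw":0},
    {"dx":0,"dy":0,"dz":0.002,"yaw":0},
    {"dx":0,"dy":0,"dz":0,"yaw":0}
  ]
}}

```text
time: 5.65
tool_pos: [0.4887, -0.152, 0.0264]
tcp_rot: [2.077, 2.356, 0.0]
wrist_force: [-1.0, -0.8, -0.9]
grip_width: 0.391
grasp_force: 30.0
```

Emit:
{"op": "arm_command", "data": {
  "commands": [
    {"dx":0,"dy":0,"dz":0.001,"yaw":0},
    {"dx":0,"dy":0,"dz":0.001,"yaw":0},
    {"dx":0,"dy":0,"dz":0.001,"yaw":0},
    {"dx":0,"dy":0,"dz":0,"yaw":0}
  ]
}}

```text
time: 6.05
tool_pos: [0.4888, -0.152, 0.0237]
tcp_rot: [2.076, 2.356, 0.0]
wrist_force: [-0.4, 0.9, 4.5]
grip_width: 0.39
grasp_force: 30.5
```

Emit:
{"op": "arm_command", "data": {
  "commands": [
    {"dx":0,"dy":0,"dz":0,"yaw":0},
    {"dx":0,"dy":0,"dz":0,"yaw":0},
    {"dx":0,"dy":0,"dz":0,"yaw":0},
    {"dx":0,"dy":0,"dz":0,"yaw":0},
    {"dx":0,"dy":0,"dz":0,"yaw":0},
    {"dx":0,"dy":0,"dz":0,"yaw":0},
    {"dx":0,"dy":0,"dz":-0.01,"yaw":0},
    {"dx":0,"dy":0,"dz":-0.02,"yaw":0},
    {"dx":0,"dy":0,"dz":-0.04,"yaw":0},
    {"dx":0,"dy":0,"dz":-0.04,"yaw":0},
    {"dx":0,"dy":0,"dz":-0.01,"yaw":0}
  ],
  "hand": 0
}}

```text
time: 7.15
tool_pos: [0.4904, -0.153, 0.1486]
tcp_rot: [2.073, 2.352, 0.002]
wrist_force: [-0.3, 0.3, -0.3]
grip_width: 1.001
grasp_force: 0.0
```

Run:
```python
from meas import *
from workcell import r
c=r.camera('top');np.savez('top1.npz',**c);w=cloud(c)
B=lambda a,b,c,d:(125+a//3,125+b//3,125+c//3,125+d//3)
p=pts(w,B(600,720,220,310),.028,.044);print("hs",rect(p),len(p))
p=pts(w,B(545,592,255,300),.036,.046);print("bearing",rect(p),len(p))
p=pts(w,B(480,740,200,340),.007,.017);print("plate",rect(p))
f=c['frame'][125:270,125:390,::-1];cv2.imwrite('pics/t1.png',cv2.resize(f,None,fx=3,fy=3,interpolation=cv2.INTER_CUBIC))
go(.4672,-.3802,.08,95.0)
```

```text
hs [ 467.3 -380.4   60.4   38.6  -85.5] 220
bearing [ 460.7 -311.4   17.1   17.1   -4.3] 38
plate [ 462.1 -351.   180.3   59.9  -82.8]
t 7.2 p [ 0.4904 -0.153   0.1482] phi 97.2 zax [ 0.006 -0.004 -1.   ] w 1.001 gf 0.0 yaw 0.0388 d [-0.224  -0.0433  0.0689]
```

View pics/t1.png

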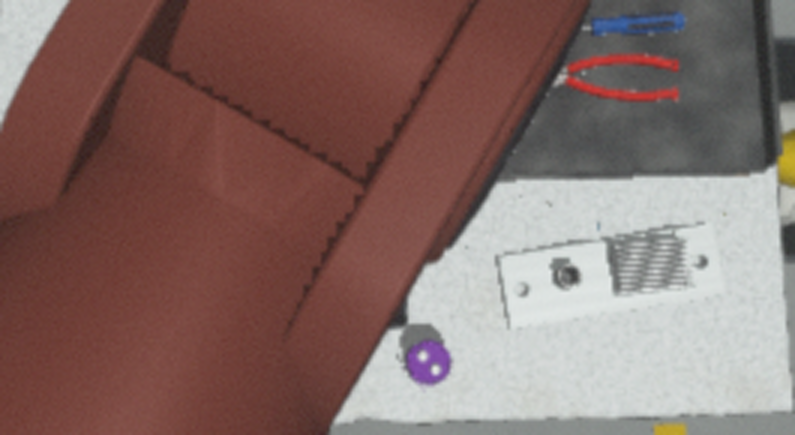

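The heat sink is undisturbed at (650,262), and the arm hides the dishes. I go to the heat sink.

Emit:
{"op": "arm_command", "data": {
  "commands": [
    {"dx":-0.03,"dy":-0.005,"dz":0,"yaw":0.047},
    {"dx":-0.04,"dy":-0.008,"dz":0.01,"yaw":0},
    {"dx":-0.04,"dy":-0.008,"dz":0.01,"yaw":0},
    {"dx":-0.04,"dy":-0.008,"dz":0.01,"yaw":0},
    {"dx":-0.04,"dy":-0.008,"dz":0.01,"yaw":0},
    {"dx":-0.026,"dy":-0.005,"dz":0.01,"yaw":0},
    {"dx":-0.008,"dy":-0.001,"dz":0.01,"yaw":0},
    {"dx":0,"dy":0,"dz":0,"yaw":0},
    {"dx":0,"dy":0,"dz":0,"yaw":0}
  ]
}}

```text
time: 8.1
tool_pos: [0.4646, -0.3773, 0.0826]
tcp_rot: [-2.13, -2.307, -0.001]
wrist_force: [0.4, 0.6, 0.7]
grip_width: 1.005
grasp_force: 0.0
```

```bash
python3 -c "
from h import *
go(.4672,-.3802,.019,94.5)"
```

```text
t 8.1 p [ 0.4646 -0.3773  0.0826] phi 94.6 zax [-0.001  0.001 -1.   ] w 1.005 gf 0.0 yaw 0.001 d [-0.0032  0.0024  0.0636]
```

Emit:
{"op": "arm_command", "data": {
  "commands": [
    {"dx":-0.003,"dy":0.0024,"dz":0.02,"yaw":0},
    {"dx":0,"dy":0,"dz":0.02,"yaw":0},
    {"dx":0,"dy":0,"dz":0.015,"yaw":0},
    {"dx":0,"dy":0,"dz":0.009,"yaw":0},
    {"dx":0,"dy":0,"dz":0,"yaw":0}
  ]
}}

```text
time: 8.6
tool_pos: [0.467, -0.3802, 0.018]
tcp_rot: [-2.13, -2.307, -0.0]
wrist_force: [0.3, 0.2, 0.5]
grip_width: 1.003
grasp_force: 0.0
```

Emit:
{"op": "arm_command", "data": {
  "commands": [
    {"dx":0,"dy":0,"dz":0,"yaw":0},
    {"dx":0,"dy":0,"dz":0,"yaw":0},
    {"dx":0,"dy":0,"dz":0,"yaw":0},
    {"dx":0,"dy":0,"dz":0,"yaw":0},
    {"dx":0,"dy":0,"dz":0,"yaw":0},
    {"dx":0,"dy":0,"dz":0,"yaw":0},
    {"dx":0,"dy":0,"dz":0,"yaw":0},
    {"dx":0,"dy":0,"dz":0,"yaw":0},
    {"dx":0,"dy":0,"dz":0,"yaw":0}
  ],
  "hand": 1
}}

```text
time: 9.5
tool_pos: [0.4673, -0.3814, 0.019]
tcp_rot: [-2.132, -2.307, 0.0]
wrist_force: [0.8, -0.2, -0.1]
grip_width: 0.001
grasp_force: 0.0
```

```bash
python3 -c "
from h import *
go(.4685,.0434,.1,97.4)"
```

```text
t 9.5 p [ 0.4673 -0.3814  0.019 ] phi 94.5 zax [-0. -0. -1.] w 0.001 gf 0.0 yaw -0.0503 d [ 0.4211  0.0559 -0.081 ]
```

The gripper shut fully on nothing, so I look before doing anything else.

Run:
```python
from h import *
from workcell import r
a=[]
for n in('side','wrist'):
    c=r.camera(n);np.savez(n+'2.npz',**c);a.append(c['frame'][...,::-1])
s=cv2.resize(a[0][220:340,180:340],(512,384),interpolation=cv2.INTER_CUBIC)
cv2.imwrite('pics/miss.png',np.hstack([s[:,:400],a[1][:,56:456]]))
```

```text
(no output)
```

View pics/miss.png

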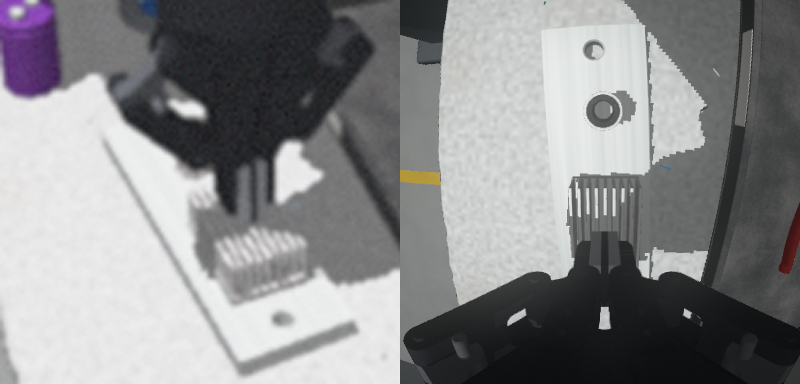

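The picture shows the fins in front of and behind the shut fingers, at about (260,265) and (205,220), with the heat sink still upright. I check the height profile of the fins in the earlier top view to see whether they have a gap in the middle.

Run:
```python
from meas import *
c=load('top1.npz');w=cloud(c)
np.set_printoptions(linewidth=220)
u0,u1,v0,v1=326,358,203,224
print((w[v0:v1,u0:u1,2]*1000).round(0).astype(int))
```

```text
[[                   1                    3                   -1                   -1                   -3                   -1                   -1                   -1                    0                    0
                     1                   12                   10                   11                   11                   12                   10                   13                   11 -9223372036854775808
                    15                   11                   12                   10                   10                   13                   11                   14                   11                   11
                     8                   12]
 [                   1                    1                    1                   -3                   11                    9                   12                   12                   15                   12
                    12                   11                   10                    8                   10                    9                   12                   13                   11                 
[... 12561 characters left out ...]
14                   11                   11                   16                   15                    9                   10                   13                   11
                    11                   14                   12                    9                   12                   11                   11                   11                    9                   10
                     9                   12                   11                    8                   10                   13                   11                   12                    9                   10
                    11                   13]]<stdin>:5: RuntimeWarning: invalid value encountered in cast
```

```bash
cat >> h.py <<'E'
def wcloud(c):
    "fisheye (equidistant) cloud"
    v,u=np.mgrid[:384,:512];K=c["camera_matrix"];T=c["world_from_camera"];Z=c["range_z"]
    x=(u-K[0,2])/K[0,0];y=(v-K[1,2])/K[1,1];t=np.hypot(x,y);k=np.tan(np.minimum(t,1.5))/np.maximum(t,1e-9)
    w=np.stack([x*k*Z,-y*k*Z,-Z],-1)@T[:3,:3].T+T[:3,3];w[(Z==0)|(t>1.2)]=np.nan;return w
E
python3 - <<'E'
from meas import *
for n,w in(('side',cloud(load('side2.npz'))),('wrist',wcloud(load('wrist2.npz')))):
    q=w.reshape(-1,3);q=q[(abs(q[:,0]-.467)<.06)&(abs(q[:,1]+.35)<.1)]
    print(n,len(q))
    c=q[(q[:,2]>.02)&(q[:,2]<.041)&(q[:,1]<-.33)];print(" rect20-41",rect(c),len(c))
    # xy height map, 5mm cells
    H=np.full((18,15),-1)
    for x,y,z in q:
        i=int((y+.43)/.006);j=int((x-.42)/.006)
        if 0<=i<18 and 0<=j<15:H[i,j]=max(H[i,j],min(99,int(z*1000)))
    print(H)
E
```

```text
side 26762
 rect20-41 [ 465.6 -382.1   61.4   39.3  -85.4] 679
[[ 1 99 99 99 99 99 99 99 99 99 99 99 99 13  0]
 [99 99 99 99 99 99 99 99 99 99 99 99 99 99  0]
 [99 99 99 99 99 99 99 99 99 99 99 99 99 99 99]
 [99 99 99 99 99 99 99 99 99 99 99 99 99 99 99]
 [99 99 99 99 99 99 99 99 99 99 99 99 99 99 99]
 [99 99 99 99 99 99 99 99 99 99 99 12 99 99 99]
 [99 99 99 99 99 99 99 99 99 99 99 99 99 99 99]
 [99 99 99 99 99 99 46 88 99 72 97 99 99 99 99]
 [99 99 99 99 99 99 37 31 99 37 39 99 99 99 99]
 [99 99 99 99 99 98 36 -1 98 -1 37 -1 99 99 99]
 [99 99 99 11 39 38 29 -1 -1 -1 -1 -1 -1  1  0]
 [99 10 12 13 37 37 31 -1 -1 -1 -1 -1 -1  0  0]
 [ 0 12 12 16 38 38 -1 -1 -1 -1 -1 -1 -1  0  1]
 [ 1 12 12 12 11 -1 -1 -1 -1 -1 -1 -1 -1  1  2]
 [ 0 12 11 12 11 -1 -1 -1 -1 -1 -1 -1 -1  0  0]
 [ 0 12 12 11 13 -1 -1 -1 -1 -1 -1 -1 -1  1  0]
 [ 0 11 12 13 12 11 11 11 -1 -1 -1 -1 -1  0  0]
 [ 0 13 12 12 12 11 12 12 -1 -1 -1 -1 -1  0  0]]
wrist 81537
 rect20-41 [ 466.9 -373.3   49.4   38.9  -85.9] 2885
[[ 0  0  0  0 -1 -1 -1 -1 -1 -1 -1 -1 -1  0  0]
 [ 0  0  0 13 12 -1 -1 -1 -1 -1 -1 -1 10 12  0]
 [ 0  1  0 12 12 -1 -1 -1 -1 -1 -1 -1 12 12  0]
 [ 0  0  0 12 12 -1 -1 -1 -1 -1 -1 -1 12 12  0]
 [ 0  0  0 13 13 -1 -1 -1 -1 -1 -1 12 12 12  0]
 [ 0  0  0 12 38 37 -1 -1 -1 -1 -1 37 12 12  0]
 [ 0 99 99 99 38 38 17 98 97 -1 38 39 12  1  0]
 [99 99 99 99 99 38 26 95 98 24 38 99 99 99 99]
 [99 99 99 99 99 38 39 99 99 38 38 99 99 99 99]
 [99 99 99 99 99 99 99 99 99 74 98 99 99 99 99]
 [ 0  0 96 99 99 99 99 99 99 99 99 99 99 99 99]
 [ 0  0 12 12 99 99 99 38 99 99 99 12 13  0  0]
 [ 0  0 12 13 38 39 39 38 39 39 38 12 13  0  0]
 [ 1 12 13 12 38 38 38 39 39 39 38 12 12  1  0]
 [ 0 12 13 13 13 13 12 12 12 12 13 12  0  2  1]
 [ 1 13 12 13 12 13 12 13 12 13 12 13  0  0  0]
 [ 1 13 12 13 13 13 12 12 13 12 13 13  0  0  0]
 [ 0 13 13 13 12 13 13 13 13 13 12 13  0  0  1]]
```

The heat sink has not moved (its centre still measures about (467,−381) mm). The fingers passed straight into the fin zone at 30 N without gripping. I'll lift out straight, reopen, and grip lower and more gently so that the pads also bear on the solid base.

Emit:
{"op": "arm_command", "data": {
  "commands": [
    {"dx":0,"dy":0,"dz":-0.004,"yaw":0},
    {"dx":0,"dy":0,"dz":-0.005,"yaw":0},
    {"dx":0,"dy":0,"dz":-0.006,"yaw":0},
    {"dx":0,"dy":0,"dz":-0.01,"yaw":0},
    {"dx":0,"dy":0,"dz":-0.02,"yaw":0},
    {"dx":0,"dy":0,"dz":-0.03,"yaw":0},
    {"dx":0,"dy":0,"dz":-0.01,"yaw":0},
    {"dx":0,"dy":0,"dz":0,"yaw":0}
  ]
}}

```text
time: 10.4
tool_pos: [0.4683, -0.3826, 0.1064]
tcp_rot: [2.129, 2.305, -0.001]
wrist_force: [-0.4, -0.3, 0.1]
grip_width: -0.001
grasp_force: 0.0
```

Emit:
{"op": "arm_command", "data": {
  "commands": [
    {"dx":0,"dy":0,"dz":0,"yaw":0},
    {"dx":0,"dy":0,"dz":0,"yaw":0},
    {"dx":0,"dy":0,"dz":0,"yaw":0},
    {"dx":0,"dy":0,"dz":0,"yaw":0},
    {"dx":0,"dy":0,"dz":0,"yaw":0},
    {"dx":0,"dy":0,"dz":0,"yaw":0},
    {"dx":0,"dy":0,"dz":0,"yaw":0},
    {"dx":0,"dy":0,"dz":0,"yaw":0}
  ],
  "hand": 0.3,
  "grip_force": 20
}}

```text
time: 11.2
tool_pos: [0.4673, -0.3814, 0.104]
tcp_rot: [2.132, 2.307, -0.0]
wrist_force: [0.5, -0.5, -0.1]
grip_width: 0.701
grasp_force: 0.0
```

Run:
```python
from meas import *
from workcell import r
c=r.camera('wrist');np.savez('w3.npz',**c);w=wcloud(c)
q=w.reshape(-1,3);q=q[(abs(q[:,0]-.467)<.06)&(abs(q[:,1]+.35)<.1)]
for lo,hi in((.02,.041),(.03,.041)):
    s=q[(q[:,2]>lo)&(q[:,2]<hi)&(q[:,1]<-.335)];print(rect(s),len(s))
s=q[(q[:,2]>.03)&(q[:,2]<.045)&(q[:,1]>-.335)];print("bearing",rect(s))
s=q[(q[:,2]>.008)&(q[:,2]<.016)];print("plate",rect(s))
cv2.imwrite('pics/w3.png',cv2.resize(c['frame'][40:300,130:390,::-1],None,fx=2.3,fy=2.3,interpolation=cv2.INTER_CUBIC))
go(.467,-.381,.012,94.5)
```

```text
[ 467.5 -379.    60.5   38.8  -85.4] 1897
[ 467.6 -379.    60.5   38.8  -85.4] 1628
bearing [ 460.6 -310.4   18.4   17.8    4.6]
plate [ 462.2 -349.6  181.    60.8  -82.6]
t 11.25 p [ 0.4673 -0.3814  0.1041] phi 94.5 zax [ 0. -0. -1.] w 0.698 gf 0.0 yaw 0.0005 d [ 0.0004 -0.0003  0.0921]
```

View pics/w3.png

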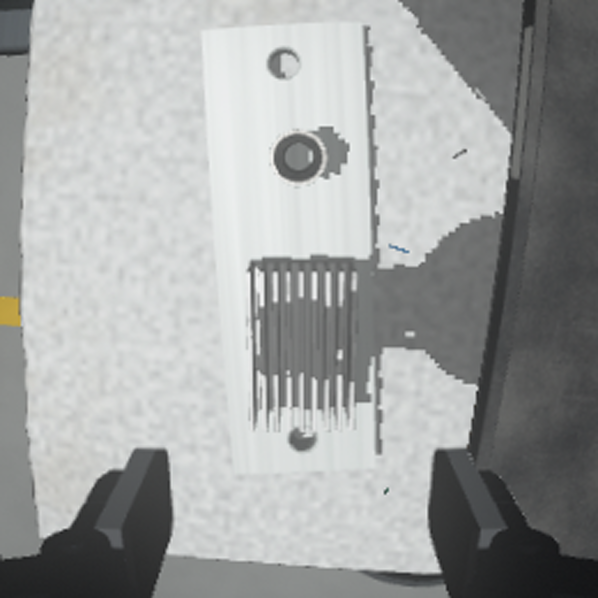

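The fins are intact and continuous, spanning (250–355, 260–430) in the crop, and nothing has shifted. I descend with the gripper partly open and close in small steps.

Emit:
{"op": "arm_command", "data": {
  "commands": [
    {"dx":0.001,"dy":0,"dz":0.025,"yaw":0},
    {"dx":0,"dy":0,"dz":0.025,"yaw":0},
    {"dx":0,"dy":0,"dz":0.02,"yaw":0},
    {"dx":0,"dy":0,"dz":0.015,"yaw":0},
    {"dx":0,"dy":0,"dz":0.007,"yaw":0},
    {"dx":0,"dy":0,"dz":0,"yaw":0},
    {"dx":0,"dy":0,"dz":0,"yaw":0}
  ]
}}

```text
time: 11.95
tool_pos: [0.4676, -0.3809, 0.013]
tcp_rot: [2.131, 2.307, -0.0]
wrist_force: [0.5, 0.2, 0.6]
grip_width: 0.696
grasp_force: 0.0
```

Emit:
{"op": "arm_command", "data": {
  "commands": [
    {"dx":0,"dy":0,"dz":0,"yaw":0},
    {"dx":0,"dy":0,"dz":0,"yaw":0},
    {"dx":0,"dy":0,"dz":0,"yaw":0},
    {"dx":0,"dy":0,"dz":0,"yaw":0}
  ],
  "hand": 0.5
}}

```text
time: 12.35
tool_pos: [0.4674, -0.3806, 0.0123]
tcp_rot: [2.132, 2.307, -0.0]
wrist_force: [0.0, -0.5, 0.0]
grip_width: 0.497
grasp_force: 0.0
```

Emit:
{"op": "arm_command", "data": {
  "commands": [
    {"dx":0,"dy":0,"dz":0,"yaw":0},
    {"dx":0,"dy":0,"dz":0,"yaw":0},
    {"dx":0,"dy":0,"dz":0,"yaw":0}
  ],
  "hand": 0.56
}}

```text
time: 12.65
tool_pos: [0.4673, -0.3805, 0.0123]
tcp_rot: [2.132, 2.307, -0.0]
wrist_force: [-1.0, -0.3, 3.5]
grip_width: 0.441
grasp_force: 7.9
```

Now it holds at 7.9 N. I tighten gently.

Emit:
{"op": "arm_command", "data": {
  "commands": [
    {"dx":0,"dy":0,"dz":0,"yaw":0},
    {"dx":0,"dy":0,"dz":0,"yaw":0},
    {"dx":0,"dy":0,"dz":0,"yaw":0}
  ],
  "hand": 0.62
}}

```text
time: 12.95
tool_pos: [0.4679, -0.3811, 0.0133]
tcp_rot: [2.131, 2.306, -0.0]
wrist_force: [-0.2, 0.2, 7.6]
grip_width: 0.384
grasp_force: 4.1
```

Emit:
{"op": "arm_command", "data": {
  "commands": [
    {"dx":0,"dy":0,"dz":-0.003,"yaw":0},
    {"dx":0,"dy":0,"dz":-0.004,"yaw":0},
    {"dx":0,"dy":0,"dz":-0.008,"yaw":0},
    {"dx":0,"dy":0,"dz":0,"yaw":0}
  ]
}}

```text
time: 13.35
tool_pos: [0.4677, -0.381, 0.0284]
tcp_rot: [2.131, 2.306, -0.0]
wrist_force: [0.3, -0.1, -0.1]
grip_width: 0.38
grasp_force: 0.0
```

The pads rode up over the base edge: a 7.6 N upward force appeared and the grip was lost, so the tips must sit lower. I lift clear, reopen and check that the heat sink is still flat.

Emit:
{"op": "arm_command", "data": {
  "commands": [
    {"dx":0,"dy":0,"dz":-0.01,"yaw":0},
    {"dx":0,"dy":0,"dz":-0.02,"yaw":0},
    {"dx":0,"dy":0,"dz":-0.03,"yaw":0},
    {"dx":0,"dy":0,"dz":-0.02,"yaw":0},
    {"dx":0,"dy":0,"dz":0,"yaw":0}
  ]
}}

```text
time: 13.85
tool_pos: [0.4686, -0.382, 0.1111]
tcp_rot: [2.128, 2.303, -0.001]
wrist_force: [0.5, -0.7, 1.0]
grip_width: 0.378
grasp_force: 0.0
```

Emit:
{"op": "arm_command", "data": {
  "commands": [
    {"dx":0,"dy":0,"dz":0,"yaw":0},
    {"dx":0,"dy":0,"dz":0,"yaw":0},
    {"dx":0,"dy":0,"dz":0,"yaw":0},
    {"dx":0,"dy":0,"dz":0,"yaw":0},
    {"dx":0,"dy":0,"dz":0,"yaw":0}
  ],
  "hand": 0.4
}}

```text
time: 14.35
tool_pos: [0.467, -0.3802, 0.1065]
tcp_rot: [-2.132, -2.307, -0.0]
wrist_force: [0.1, 0.7, 0.3]
grip_width: 0.596
grasp_force: 0.0
```

```bash
cat > chk.py <<'E'
from meas import *
from workcell import r
c=r.camera('wrist');np.savez('wl.npz',**c);w=wcloud(c)
q=w.reshape(-1,3);q=q[(abs(q[:,0]-.467)<.06)&(abs(q[:,1]+.35)<.1)]
s=q[(q[:,2]>.03)&(q[:,2]<.045)&(q[:,1]<-.335)];print("hs",rect(s),len(s))
P=np.linalg.lstsq(np.c_[s[:,:2]-s[:,:2].mean(0),np.ones(len(s))],s[:,2],rcond=None)[0];print("hs top tilt",P.round(4))
# finger tips heights and spread
x=w.reshape(-1,3);x=x[(x[:,2]>.05)&(np.hypot(x[:,0]-.467,x[:,1]+.38)<.06)];
if len(x): print("lowest finger z",np.percentile(x[:,2],[0,1,5]).round(4),"n",len(x))
go(.4675,-.380,.0095,94.5)
E
python3 chk.py
```

```text
hs [ 467.2 -378.9   60.3   38.8  -85.4] 1554
hs top tilt [-0.0032 -0.0066  0.037 ]
lowest finger z [0.1329 0.1423 0.1597] n 35205
t 14.4 p [ 0.4671 -0.3802  0.1066] phi 94.5 zax [-0.  0. -1.] w 0.6 gf 0.0 yaw 0.0004 d [0.0002 0.0005 0.0971]
```

Emit:
{"op": "arm_command", "data": {
  "commands": [
    {"dx":0,"dy":0,"dz":0.025,"yaw":0},
    {"dx":0,"dy":0,"dz":0.025,"yaw":0},
    {"dx":0,"dy":0,"dz":0.02,"yaw":0},
    {"dx":0,"dy":0,"dz":0.015,"yaw":0},
    {"dx":0,"dy":0,"dz":0.008,"yaw":0},
    {"dx":0,"dy":0,"dz":0,"yaw":0}
  ]
}}

```text
time: 15.0
tool_pos: [0.4668, -0.3799, 0.0131]
tcp_rot: [-2.131, -2.306, -0.0]
wrist_force: [-0.4, 0.1, 0.2]
grip_width: 0.603
grasp_force: 0.0
```

Emit:
{"op": "arm_command", "data": {
  "commands": [
    {"dx":0,"dy":0,"dz":0.001,"yaw":0},
    {"dx":0,"dy":0,"dz":0.001,"yaw":0},
    {"dx":0,"dy":0,"dz":0,"yaw":0}
  ],
  "hand": 0.5
}}

```text
time: 15.3
tool_pos: [0.4676, -0.3809, 0.0128]
tcp_rot: [2.131, 2.307, -0.0]
wrist_force: [-0.0, 0.3, -0.1]
grip_width: 0.499
grasp_force: 0.0
```

Emit:
{"op": "arm_command", "data": {
  "commands": [
    {"dx":0,"dy":0,"dz":0.001,"yaw":0},
    {"dx":0,"dy":0,"dz":0.001,"yaw":0},
    {"dx":0,"dy":0,"dz":0,"yaw":0}
  ]
}}

```text
time: 15.6
tool_pos: [0.4672, -0.3803, 0.0099]
tcp_rot: [-2.132, -2.307, 0.0]
wrist_force: [0.6, 0.4, -0.8]
grip_width: 0.501
grasp_force: 0.0
```

Emit:
{"op": "arm_command", "data": {
  "commands": [
    {"dx":0,"dy":0,"dz":0.001,"yaw":0},
    {"dx":0,"dy":0,"dz":0.001,"yaw":0},
    {"dx":0,"dy":0,"dz":0,"yaw":0}
  ]
}}

```text
time: 15.9
tool_pos: [0.4671, -0.3803, 0.0078]
tcp_rot: [-2.132, -2.307, 0.0]
wrist_force: [-0.3, 0.4, 0.6]
grip_width: 0.504
grasp_force: 0.0
```

Emit:
{"op": "arm_command", "data": {
  "commands": [
    {"dx":0,"dy":0,"dz":0,"yaw":0},
    {"dx":0,"dy":0,"dz":0,"yaw":0},
    {"dx":0,"dy":0,"dz":0,"yaw":0}
  ],
  "hand": 0.56
}}

```text
time: 16.2
tool_pos: [0.4673, -0.3804, 0.008]
tcp_rot: [2.132, 2.307, -0.0]
wrist_force: [-0.1, 0.6, 0.3]
grip_width: 0.446
grasp_force: 20.3
```

A solid 20 N grip on the base. I tighten and try a small lift.

Emit:
{"op": "arm_command", "data": {
  "commands": [
    {"dx":0,"dy":0,"dz":0,"yaw":0},
    {"dx":0,"dy":0,"dz":0,"yaw":0},
    {"dx":0,"dy":0,"dz":0,"yaw":0}
  ],
  "hand": 0.65,
  "grip_force": 25
}}

```text
time: 16.5
tool_pos: [0.4673, -0.3804, 0.0081]
tcp_rot: [2.132, 2.307, -0.0]
wrist_force: [-0.6, 0.3, 0.9]
grip_width: 0.447
grasp_force: 25.1
```

Emit:
{"op": "arm_command", "data": {
  "commands": [
    {"dx":0,"dy":0,"dz":-0.003,"yaw":0},
    {"dx":0,"dy":0,"dz":-0.005,"yaw":0},
    {"dx":0,"dy":0,"dz":-0.007,"yaw":0},
    {"dx":0,"dy":0,"dz":0,"yaw":0}
  ]
}}

```text
time: 16.9
tool_pos: [0.4679, -0.3812, 0.0246]
tcp_rot: [2.13, 2.306, -0.001]
wrist_force: [0.1, 0.6, -0.6]
grip_width: 0.449
grasp_force: 25.2
```

Emit:
{"op": "arm_command", "data": {
  "commands": [
    {"dx":0,"dy":0,"dz":-0.02,"yaw":-0.05},
    {"dx":0,"dy":0,"dz":-0.03,"yaw":0},
    {"dx":0,"dy":0,"dz":-0.025,"yaw":0},
    {"dx":0,"dy":0,"dz":-0.01,"yaw":0},
    {"dx":0,"dy":0,"dz":0,"yaw":0}
  ]
}}

```text
time: 17.4
tool_pos: [0.4679, -0.3813, 0.1095]
tcp_rot: [2.072, 2.358, -0.001]
wrist_force: [1.0, 1.1, -0.7]
grip_width: 0.443
grasp_force: 25.4
```

```bash
python3 -c "
from h import *
go(.4685,.0434,.11,97.4)"
```

```text
t 17.4 p [ 0.4679 -0.3813  0.1095] phi 97.4 zax [ 0.002 -0.002 -1.   ] w 0.443 gf 25.4 yaw -0.0002 d [ 0.421   0.0553 -0.0015]
```

Emit:
{"op": "arm_command", "data": {
  "commands": [
    {"dx":0.02,"dy":0.002,"dz":0,"yaw":0},
    {"dx":0.04,"dy":0.005,"dz":0,"yaw":0},
    {"dx":0.045,"dy":0.006,"dz":0,"yaw":0},
    {"dx":0.045,"dy":0.006,"dz":0,"yaw":0},
    {"dx":0.045,"dy":0.006,"dz":0,"yaw":0},
    {"dx":0.045,"dy":0.006,"dz":0,"yaw":0},
    {"dx":0.045,"dy":0.006,"dz":0,"yaw":0},
    {"dx":0.045,"dy":0.006,"dz":0,"yaw":0},
    {"dx":0.04,"dy":0.006,"dz":0,"yaw":0},
    {"dx":0.035,"dy":0.004,"dz":0,"yaw":0},
    {"dx":0.015,"dy":0.002,"dz":0,"yaw":0},
    {"dx":0,"dy":0,"dz":0,"yaw":0}
  ]
}}

```text
time: 18.6
tool_pos: [0.4667, 0.0452, 0.1063]
tcp_rot: [-2.069, -2.362, 0.002]
wrist_force: [0.3, -0.4, -0.8]
grip_width: 0.443
grasp_force: 25.4
```

Run:
```python
from meas import *
from workcell import r
go(.4685,.0434,.009,97.4)
c=r.camera('wrist');w=wcloud(c);q=w.reshape(-1,3);q=q[np.isfinite(q[:,0])]
s=q[(abs(q[:,0]-.468)<.06)&(abs(q[:,1]-.043)<.07)]
t=s[(s[:,2]>.009)&(s[:,2]<.016)];print("tray rim",rect(t),len(t))
t=s[(s[:,2]>.12)&(s[:,2]<.15)];print("hs top",rect(t),len(t))
cv2.imwrite('pics/w4.png',c['frame'][...,::-1])
c=r.camera('side');cv2.imwrite('pics/s4.png',c['frame'][...,::-1])
cv2.imwrite('pics/p4.png',np.hstack([cv2.imread('pics/w4.png')[:,56:456],cv2.resize(cv2.imread('pics/s4.png')[90:270,110:310],(400,384))]))
```

```text
t 18.6 p [0.4667 0.0452 0.1063] phi 97.6 zax [-0.002  0.001 -1.   ] w 0.443 gf 25.4 yaw 0.0029 d [-0.0021  0.0018  0.0973]
tray rim [465.5  64.4  66.   47.1   8.2] 820
hs top [466.6  46.   64.8  61.6   7.8] 5824
```

View pics/p4.png

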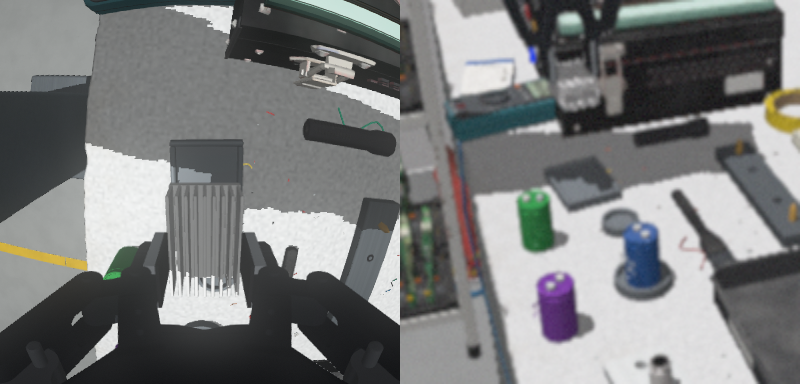

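The capacitor stands in the large dish at (642,265 in the right half). The heat sink is held level over the tray. I lower it in steps, watching the force.

Emit:
{"op": "arm_command", "data": {
  "commands": [
    {"dx":-0.002,"dy":0.0018,"dz":0.02,"yaw":0},
    {"dx":0,"dy":0,"dz":0.025,"yaw":0},
    {"dx":0,"dy":0,"dz":0.02,"yaw":0},
    {"dx":0,"dy":0,"dz":0.015,"yaw":0},
    {"dx":0,"dy":0,"dz":0.008,"yaw":0},
    {"dx":0,"dy":0,"dz":0.004,"yaw":0},
    {"dx":0,"dy":0,"dz":0,"yaw":0}
  ]
}}

```text
time: 19.4
tool_pos: [0.4699, 0.0412, 0.016]
tcp_rot: [2.074, 2.36, -0.0]
wrist_force: [0.3, 0.0, -0.1]
grip_width: 0.443
grasp_force: 25.4
```

```bash
python3 -c "
from h import *
go(.4685,.0434,.008,97.4)"
```

```text
t 19.4 p [0.4699 0.0412 0.016 ] phi 97.4 zax [ 0. -0. -1.] w 0.443 gf 25.4 yaw -0.0005 d [ 0.0024 -0.0011  0.008 ]
```

Emit:
{"op": "arm_command", "data": {
  "commands": [
    {"dx":0.002,"dy":-0.001,"dz":0.003,"yaw":0},
    {"dx":0,"dy":0,"dz":0.003,"yaw":0},
    {"dx":0,"dy":0,"dz":0.002,"yaw":0},
    {"dx":0,"dy":0,"dz":0,"yaw":0}
  ]
}}

```text
time: 19.8
tool_pos: [0.4684, 0.0433, 0.0078]
tcp_rot: [-2.073, -2.36, 0.0]
wrist_force: [-0.3, 0.7, -0.3]
grip_width: 0.439
grasp_force: 25.4
```

Emit:
{"op": "arm_command", "data": {
  "commands": [
    {"dx":0,"dy":0,"dz":0.001,"yaw":0},
    {"dx":0,"dy":0,"dz":0.001,"yaw":0},
    {"dx":0,"dy":0,"dz":0,"yaw":0}
  ]
}}

```text
time: 20.1
tool_pos: [0.4685, 0.0433, 0.0059]
tcp_rot: [2.074, 2.36, -0.0]
wrist_force: [-1.5, 0.1, -0.4]
grip_width: 0.444
grasp_force: 25.4
```

```bash
python3 -c "
from h import *
go(.4685,.0434,.008,97.4)"
```

```text
t 20.1 p [0.4685 0.0433 0.0059] phi 97.4 zax [-0. -0. -1.] w 0.444 gf 25.4 yaw -0.0001 d [ 0.0001  0.     -0.0021]
```

Emit:
{"op": "arm_command", "data": {
  "commands": [
    {"dx":0,"dy":0,"dz":0.001,"yaw":0},
    {"dx":0,"dy":0,"dz":0.001,"yaw":0},
    {"dx":0,"dy":0,"dz":0,"yaw":0}
  ]
}}

```text
time: 20.4
tool_pos: [0.4684, 0.0433, 0.0038]
tcp_rot: [-2.074, -2.36, 0.0]
wrist_force: [0.2, 0.3, -0.2]
grip_width: 0.443
grasp_force: 25.4
```

Emit:
{"op": "arm_command", "data": {
  "commands": [
    {"dx":0,"dy":0,"dz":0.001,"yaw":0},
    {"dx":0,"dy":0,"dz":0.001,"yaw":0},
    {"dx":0,"dy":0,"dz":0,"yaw":0}
  ]
}}

```text
time: 20.7
tool_pos: [0.4684, 0.0433, 0.0018]
tcp_rot: [-2.074, -2.36, 0.0]
wrist_force: [0.2, -0.2, -0.1]
grip_width: 0.446
grasp_force: 25.4
```

Emit:
{"op": "arm_command", "data": {
  "commands": [
    {"dx":0,"dy":0,"dz":0.0007,"yaw":0},
    {"dx":0,"dy":0,"dz":0.0006,"yaw":0},
    {"dx":0,"dy":0,"dz":0,"yaw":0}
  ]
}}

```text
time: 21.0
tool_pos: [0.4686, 0.0433, 0.001]
tcp_rot: [2.073, 2.36, -0.0]
wrist_force: [-1.7, -0.7, 3.2]
grip_width: 0.438
grasp_force: 25.9
```

Emit:
{"op": "arm_command", "data": {
  "commands": [
    {"dx":0,"dy":0,"dz":0,"yaw":0},
    {"dx":0,"dy":0,"dz":0,"yaw":0},
    {"dx":0,"dy":0,"dz":0,"yaw":0}
  ],
  "hand": 0.52
}}

```text
time: 21.3
tool_pos: [0.4686, 0.0433, 0.0006]
tcp_rot: [2.074, 2.36, -0.0]
wrist_force: [-0.1, 0.0, -1.1]
grip_width: 0.475
grasp_force: 0.0
```

Released on the tray floor. I retreat straight up with the slight opening.

Emit:
{"op": "arm_command", "data": {
  "commands": [
    {"dx":0,"dy":0,"dz":-0.004,"yaw":0},
    {"dx":0,"dy":0,"dz":-0.008,"yaw":0},
    {"dx":0,"dy":0,"dz":-0.015,"yaw":0},
    {"dx":0,"dy":0,"dz":-0.03,"yaw":0},
    {"dx":0,"dy":0,"dz":-0.04,"yaw":0},
    {"dx":0,"dy":0,"dz":-0.02,"yaw":0},
    {"dx":0,"dy":0,"dz":0,"yaw":0}
  ]
}}

```text
time: 22.0
tool_pos: [0.4709, 0.0429, 0.1225]
tcp_rot: [2.07, 2.356, 0.005]
wrist_force: [0.9, 0.0, -0.1]
grip_width: 0.479
grasp_force: 0.0
```

Run:
```python
from meas import *
from workcell import r
c=r.camera('wrist');w=wcloud(c);q=w.reshape(-1,3);q=q[np.isfinite(q[:,0])]
s=q[(abs(q[:,0]-.468)<.06)&(abs(q[:,1]-.043)<.07)]
t=s[(s[:,2]>.024)&(s[:,2]<.04)];print("hs top",rect(t),np.median(t[:,2]),len(t))
P=np.linalg.lstsq(np.c_[t[:,:2]-t[:,:2].mean(0),np.ones(len(t))],t[:,2],rcond=None)[0];print(P.round(3))
t=s[(s[:,2]>.009)&(s[:,2]<.016)];print("tray rim",rect(t))
go(.4607,-.311,.11,97.2)
```

```text
hs top [468.5  44.5  59.7  38.7 -82.7] 0.030515076992562506 1241
[ 0.008 -0.006  0.03 ]
tray rim [470.7  29.9 117.7  66.4 -81.9]
t 22.05 p [0.4699 0.043  0.1202] phi 97.4 zax [ 0.004 -0.001 -1.   ] w 0.484 gf 0.0 yaw 0.0033 d [-0.3501 -0.0536  0.0105]
```

The heat sink lies flat in the tray, with its top at 30.5 mm and about 1 mm off centre. Next, the bearing.

Emit:
{"op": "arm_command", "data": {
  "commands": [
    {"dx":-0.02,"dy":-0.003,"dz":0,"yaw":0},
    {"dx":-0.04,"dy":-0.006,"dz":0,"yaw":0},
    {"dx":-0.045,"dy":-0.007,"dz":0,"yaw":0},
    {"dx":-0.045,"dy":-0.007,"dz":0,"yaw":0},
    {"dx":-0.045,"dy":-0.007,"dz":0,"yaw":0},
    {"dx":-0.045,"dy":-0.007,"dz":0,"yaw":0},
    {"dx":-0.045,"dy":-0.007,"dz":0,"yaw":0},
    {"dx":-0.04,"dy":-0.006,"dz":0.01,"yaw":0},
    {"dx":-0.02,"dy":-0.003,"dz":0.01,"yaw":0},
    {"dx":-0.005,"dy":-0.001,"dz":0.01,"yaw":0},
    {"dx":0,"dy":0,"dz":0,"yaw":0},
    {"dx":0,"dy":0,"dz":0,"yaw":0}
  ]
}}

```text
time: 23.25
tool_pos: [0.4598, -0.3094, 0.0873]
tcp_rot: [-2.072, -2.36, -0.001]
wrist_force: [0.1, 0.6, 0.7]
grip_width: 0.475
grasp_force: 0.0
```

Run:
```python
from meas import *
from workcell import r
c=r.camera('wrist');w=wcloud(c);q=w.reshape(-1,3);q=q[np.isfinite(q[:,0])]
q=q[(abs(q[:,0]-.462)<.06)&(abs(q[:,1]+.35)<.1)]
t=q[(q[:,2]>.036)&(q[:,2]<.045)];print("bearing",rect(t),len(t))
go(.4607,-.311,.019,97.2)
```

```text
bearing [ 461.  -309.6   18.6   18.3  -82.8] 382
t 23.3 p [ 0.4602 -0.3095  0.0879] phi 97.5 zax [-0.  0. -1.] w 0.483 gf 0.0 yaw 0.0045 d [-0.0015  0.0004  0.0689]
```

Emit:
{"op": "arm_command", "data": {
  "commands": [
    {"dx":-0.001,"dy":0.0005,"dz":0.02,"yaw":0},
    {"dx":0,"dy":0,"dz":0.02,"yaw":0},
    {"dx":0,"dy":0,"dz":0.015,"yaw":0},
    {"dx":0,"dy":0,"dz":0.01,"yaw":0},
    {"dx":0,"dy":0,"dz":0.003,"yaw":0},
    {"dx":0,"dy":0,"dz":0,"yaw":0}
  ]
}}

```text
time: 23.9
tool_pos: [0.4607, -0.3115, 0.0198]
tcp_rot: [2.073, 2.36, -0.0]
wrist_force: [-0.1, -0.1, -0.1]
grip_width: 0.479
grasp_force: 0.0
```

Emit:
{"op": "arm_command", "data": {
  "commands": [
    {"dx":0,"dy":0,"dz":0,"yaw":0},
    {"dx":0,"dy":0,"dz":0,"yaw":0},
    {"dx":0,"dy":0,"dz":0,"yaw":0},
    {"dx":0,"dy":0,"dz":0,"yaw":0},
    {"dx":0,"dy":0,"dz":0,"yaw":0},
    {"dx":0,"dy":0,"dz":0,"yaw":0}
  ],
  "hand": 1
}}

```text
time: 24.5
tool_pos: [0.4606, -0.3117, 0.0198]
tcp_rot: [2.074, 2.36, -0.0]
wrist_force: [-0.6, 0.1, -0.2]
grip_width: 0.001
grasp_force: 0.0
```

Emit:
{"op": "arm_command", "data": {
  "commands": [
    {"dx":0,"dy":0,"dz":-0.005,"yaw":0},
    {"dx":0,"dy":0,"dz":-0.015,"yaw":0},
    {"dx":0,"dy":0,"dz":-0.025,"yaw":0},
    {"dx":0,"dy":0,"dz":-0.03,"yaw":0},
    {"dx":0,"dy":0,"dz":-0.015,"yaw":0},
    {"dx":0,"dy":0,"dz":0,"yaw":0}
  ]
}}

```text
time: 25.1
tool_pos: [0.4619, -0.3131, 0.113]
tcp_rot: [2.07, 2.356, -0.001]
wrist_force: [0.0, -0.5, -0.3]
grip_width: -0.0
grasp_force: 0.0
```

Run:
```python
from h import *
go(.4905,-.050,.11,97.2)
```

```text
t 25.1 p [ 0.4619 -0.3131  0.113 ] phi 97.4 zax [ 0.003 -0.004 -1.   ] w -0.0 gf 0.0 yaw 0.0034 d [0.2574 0.0613 0.0021]
```

The gripper shut on nothing again, so I look.

Run:
```python
from meas import *
from workcell import r
c=r.camera('wrist');np.savez('w5.npz',**c);w=wcloud(c);q=w.reshape(-1,3);q=q[np.isfinite(q[:,0])]
q=q[(abs(q[:,0]-.462)<.06)&(abs(q[:,1]+.35)<.1)]
for lo,hi in((.036,.045),(.02,.036)):
    t=q[(q[:,2]>lo)&(q[:,2]<hi)];print(lo,rect(t),len(t))
t=q[(q[:,2]>.008)&(q[:,2]<.016)];print("plate",rect(t))
f=c['frame'][...,::-1][60:320,130:390]
s=r.camera('side')['frame'][...,::-1][200:330,170:300]
cv2.imwrite('pics/miss2.png',np.hstack([cv2.resize(f,(400,400)),cv2.resize(s,(400,400))]))
```

```text
0.036 [ 461.  -309.5   18.7   17.7  -82.7] 313
0.02 [ 460.7 -306.8   15.1   15.   -41.7] 151
plate [ 459.8 -331.4  144.4   60.7  -82.8]
```

View pics/miss2.png

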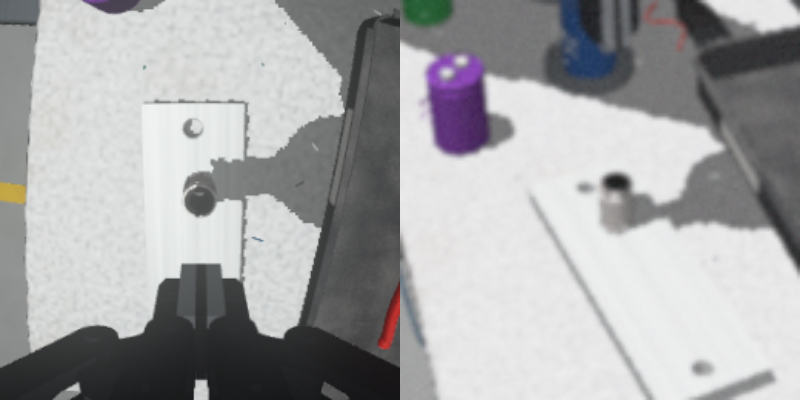

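The bearing stands untouched. The fingertips are evidently higher than the TCP reading implies: the earlier check put the lowest finger point at TCP + 26 mm. I measure the tip offset now with the gripper shut.

Run:
```python
from h import *
for f,tz,tx in(('w5.npz',.113,(.4619,-.3131)),('wl.npz',.1066,(.4671,-.3802)),('w3.npz',.1041,(.4673,-.3814))):
    c=load(f);w=wcloud(c);q=w.reshape(-1,3)
    x=q[(q[:,2]>.06)&(np.hypot(q[:,0]-tx[0],q[:,1]-tx[1])<.05)]
    print(f,(np.percentile(x[:,2],[0,.2,1,3])-tz).round(4))
    for x0 in np.sort(x[x[:,2].argsort()[:200:40]].round(3),0):print("  ",x0)
    # per-column view of tip pixels
w=wcloud(load('w5.npz'));
for v in range(225,262,4): print(v,w[v,250:272:4].round(3).tolist()[2:4])
```

```text
w5.npz [0.0279 0.0309 0.037  0.0494]
   [ 0.449 -0.308  0.141]
   [ 0.461 -0.305  0.143]
   [ 0.468 -0.305  0.144]
   [ 0.47  -0.304  0.145]
   [ 0.47  -0.302  0.146]
wl.npz [0.0263 0.0298 0.034  0.0412]
   [ 0.441 -0.386  0.133]
   [ 0.441 -0.384  0.136]
   [ 0.442 -0.383  0.137]
   [ 0.442 -0.379  0.138]
   [ 0.493 -0.372  0.139]
w3.npz [0.0278 0.0304 0.035  0.0412]
   [ 0.432 -0.385  0.132]
   [ 0.437 -0.375  0.134]
   [ 0.497 -0.375  0.136]
   [ 0.497 -0.374  0.137]
   [ 0.498 -0.373  0.138]
225 [[0.465, -0.354, 0.012], [0.469, -0.353, 0.012]]
229 [[0.466, -0.358, 0.012], [0.47, -0.358, 0.011]]
233 [[0.459, -0.302, 0.142], [0.461, -0.301, 0.143]]
237 [[0.459, -0.302, 0.147], [0.461, -0.302, 0.147]]
241 [[0.459, -0.302, 0.152], [0.461, -0.3, 0.154]]
245 [[0.459, -0.302, 0.156], [0.461, -0.301, 0.156]]
249 [[0.459, -0.302, 0.16], [0.461, -0.301, 0.161]]
253 [[0.459, -0.302, 0.163], [0.461, -0.3, 0.166]]
257 [[0.459, -0.301, 0.168], [0.461, -0.301, 0.169]]
261 [[0.459, -0.302, 0.171], [0.461, -0.301, 0.172]]
```

The wrist range data show the fingertips ending about 26–28 mm above the reported TCP, which explains both misses. I redo the bearing with that offset, so the TCP goes to about −0.004.

Emit:
{"op": "arm_command", "data": {
  "commands": [
    {"dx":0,"dy":0,"dz":0,"yaw":0},
    {"dx":0,"dy":0,"dz":0,"yaw":0},
    {"dx":0,"dy":0,"dz":0,"yaw":0},
    {"dx":0,"dy":0,"dz":0,"yaw":0},
    {"dx":0,"dy":0,"dz":0,"yaw":0},
    {"dx":0,"dy":0,"dz":0,"yaw":0}
  ],
  "hand": 0.45
}}

```text
time: 25.8
tool_pos: [0.4606, -0.3116, 0.1096]
tcp_rot: [-2.074, -2.36, -0.0]
wrist_force: [-0.1, 0.5, -0.4]
grip_width: 0.55
grasp_force: 0.0
```

Run:
```python
from h import *
go(.461,-.3105,-.004,97.2)
```

```text
t 25.8 p [ 0.4606 -0.3116  0.1096] phi 97.4 zax [-0.  0. -1.] w 0.55 gf 0.0 yaw 0.0033 d [0.0011 0.0005 0.1136]
```

Emit:
{"op": "arm_command", "data": {
  "commands": [
    {"dx":0.001,"dy":0.0005,"dz":0.02,"yaw":0.003},
    {"dx":0,"dy":0,"dz":0.03,"yaw":0},
    {"dx":0,"dy":0,"dz":0.03,"yaw":0},
    {"dx":0,"dy":0,"dz":0.02,"yaw":0},
    {"dx":0,"dy":0,"dz":0.01,"yaw":0},
    {"dx":0,"dy":0,"dz":0.004,"yaw":0},
    {"dx":0,"dy":0,"dz":0,"yaw":0}
  ]
}}

```text
time: 26.5
tool_pos: [0.4611, -0.3108, -0.004]
tcp_rot: [2.077, 2.357, -0.0]
wrist_force: [-0.4, 0.6, 0.1]
grip_width: 0.553
grasp_force: 0.0
```

Emit:
{"op": "arm_command", "data": {
  "commands": [
    {"dx":0,"dy":0,"dz":0,"yaw":0},
    {"dx":0,"dy":0,"dz":0,"yaw":0},
    {"dx":0,"dy":0,"dz":0,"yaw":0},
    {"dx":0,"dy":0,"dz":0,"yaw":0},
    {"dx":0,"dy":0,"dz":0,"yaw":0},
    {"dx":0,"dy":0,"dz":0,"yaw":0}
  ],
  "hand": 1
}}

```text
time: 27.1
tool_pos: [0.4617, -0.3113, -0.003]
tcp_rot: [2.076, 2.355, -0.0]
wrist_force: [0.7, 1.2, 5.3]
grip_width: 0.209
grasp_force: 24.5
```

Emit:
{"op": "arm_command", "data": {
  "commands": [
    {"dx":0,"dy":0,"dz":-0.005,"yaw":0},
    {"dx":0,"dy":0,"dz":-0.015,"yaw":0},
    {"dx":0,"dy":0,"dz":-0.025,"yaw":0},
    {"dx":0,"dy":0,"dz":-0.03,"yaw":0},
    {"dx":0,"dy":0,"dz":-0.015,"yaw":0},
    {"dx":0.015,"dy":0.004,"dz":0,"yaw":0},
    {"dx":0.03,"dy":0.007,"dz":0,"yaw":0},
    {"dx":0.045,"dy":0.01,"dz":0,"yaw":0},
    {"dx":0.045,"dy":0.011,"dz":0,"yaw":0},
    {"dx":0.045,"dy":0.011,"dz":0,"yaw":0},
    {"dx":0.045,"dy":0.011,"dz":0,"yaw":0},
    {"dx":0.025,"dy":0.006,"dz":0,"yaw":0}
  ]
}}

```text
time: 28.3
tool_pos: [0.488, -0.051, 0.0845]
tcp_rot: [-2.073, -2.358, 0.0]
wrist_force: [0.6, 0.4, -0.4]
grip_width: 0.209
grasp_force: 24.5
```

Emit:
{"op": "arm_command", "data": {
  "commands": [
    {"dx":0.005,"dy":0.001,"dz":0,"yaw":0},
    {"dx":0,"dy":0,"dz":0,"yaw":0},
    {"dx":0,"dy":0,"dz":0,"yaw":0}
  ]
}}

```text
time: 28.6
tool_pos: [0.4891, -0.0504, 0.0852]
tcp_rot: [-2.077, -2.356, 0.001]
wrist_force: [0.7, -1.0, -0.9]
grip_width: 0.206
grasp_force: 24.5
```

Run:
```python
from h import *
go(.4905,-.050,-.01,97.2)
```

```text
t 28.6 p [ 0.4891 -0.0504  0.0852] phi 97.2 zax [-0.001 -0.    -1.   ] w 0.206 gf 24.5 yaw 0.0 d [0.0002 0.0015 0.0952]
```

Emit:
{"op": "arm_command", "data": {
  "commands": [
    {"dx":0,"dy":0.0015,"dz":0.02,"yaw":0},
    {"dx":0,"dy":0,"dz":0.025,"yaw":0},
    {"dx":0,"dy":0,"dz":0.02,"yaw":0},
    {"dx":0,"dy":0,"dz":0.015,"yaw":0},
    {"dx":0,"dy":0,"dz":0.008,"yaw":0},
    {"dx":0,"dy":0,"dz":0.004,"yaw":0},
    {"dx":0,"dy":0,"dz":0.001,"yaw":0},
    {"dx":0,"dy":0,"dz":0,"yaw":0}
  ]
}}

```text
time: 29.4
tool_pos: [0.4915, -0.0501, -0.0066]
tcp_rot: [2.077, 2.356, 0.0]
wrist_force: [-0.3, 0.3, 0.1]
grip_width: 0.21
grasp_force: 24.5
```

Emit:
{"op": "arm_command", "data": {
  "commands": [
    {"dx":0,"dy":0,"dz":0.001,"yaw":0},
    {"dx":0,"dy":0,"dz":0.001,"yaw":0},
    {"dx":0,"dy":0,"dz":0,"yaw":0}
  ]
}}

```text
time: 29.7
tool_pos: [0.4911, -0.0498, -0.0091]
tcp_rot: [2.077, 2.357, 0.0]
wrist_force: [-0.4, 0.4, -0.3]
grip_width: 0.21
grasp_force: 24.5
```

Emit:
{"op": "arm_command", "data": {
  "commands": [
    {"dx":0,"dy":0,"dz":0.001,"yaw":0},
    {"dx":0,"dy":0,"dz":0.001,"yaw":0},
    {"dx":0,"dy":0,"dz":0,"yaw":0}
  ]
}}

```text
time: 30.0
tool_pos: [0.4913, -0.0499, -0.01]
tcp_rot: [2.077, 2.357, 0.0]
wrist_force: [-5.6, 1.8, 10.9]
grip_width: 0.208
grasp_force: 25.6
```

Contact. I relax half a millimetre, open part way and retreat.

Emit:
{"op": "arm_command", "data": {
  "commands": [
    {"dx":0,"dy":0,"dz":-0.0006,"yaw":0},
    {"dx":0,"dy":0,"dz":0,"yaw":0}
  ]
}}

```text
time: 30.2
tool_pos: [0.4912, -0.0499, -0.01]
tcp_rot: [2.077, 2.357, 0.0]
wrist_force: [-3.1, 1.1, 8.1]
grip_width: 0.209
grasp_force: 25.0
```

Emit:
{"op": "arm_command", "data": {
  "commands": [
    {"dx":0,"dy":0,"dz":0,"yaw":0},
    {"dx":0,"dy":0,"dz":0,"yaw":0},
    {"dx":0,"dy":0,"dz":0,"yaw":0},
    {"dx":0,"dy":0,"dz":0,"yaw":0}
  ],
  "hand": 0.6
}}

```text
time: 30.6
tool_pos: [0.4909, -0.0498, -0.0109]
tcp_rot: [-2.077, -2.357, 0.0]
wrist_force: [0.3, 0.1, 0.2]
grip_width: 0.401
grasp_force: 0.0
```

Emit:
{"op": "arm_command", "data": {
  "commands": [
    {"dx":0,"dy":0,"dz":-0.005,"yaw":0},
    {"dx":0,"dy":0,"dz":-0.01,"yaw":0},
    {"dx":0,"dy":0,"dz":-0.02,"yaw":0},
    {"dx":0,"dy":0,"dz":-0.04,"yaw":0},
    {"dx":0,"dy":0,"dz":-0.04,"yaw":0},
    {"dx":0,"dy":0,"dz":-0.02,"yaw":0},
    {"dx":0,"dy":0,"dz":0,"yaw":0}
  ]
}}

```text
time: 31.3
tool_pos: [0.4932, -0.0506, 0.1289]
tcp_rot: [2.073, 2.352, 0.004]
wrist_force: [0.6, 0.1, -0.5]
grip_width: 0.396
grasp_force: 0.0
```

Run:
```python
from meas import *
from workcell import r
c=r.camera('wrist');w=wcloud(c);q=w.reshape(-1,3);q=q[np.isfinite(q[:,0])]
def at(x,y,d,lo,hi):
    return q[(abs(q[:,0]-x)<d)&(abs(q[:,1]-y)<d)&(q[:,2]>lo)&(q[:,2]<hi)]
t=at(.4905,-.05,.025,.028,.04);print("bearing",rect(t),np.median(t[:,2]),len(t))
t=at(.4905,-.05,.028,.009,.016);print("dish",circ(t),len(t))
c=r.camera('side');w=cloud(c);q=w.reshape(-1,3);q=q[np.isfinite(q[:,0])]
t=at(.4885,-.151,.03,.05,.066);print("cap",rect(t),np.percentile(t[:,2],[50,98]))
t=at(.4905,-.05,.025,.028,.04);print("bearing side",rect(t),len(t))
go(.462,-.350,.08,97.2)
```

```text
bearing [491.1 -47.8  18.5  18.5 -13.3] 0.03376054714245311 276
dish [490.9 -47.4  18.1] 513
cap [ 486.2 -154.3   34.9   33.3   73.5] [0.05623559 0.06048259]
bearing side [488.6 -52.6  18.2  16.6  63.4] 45
t 31.4 p [ 0.4913 -0.0499  0.1249] phi 97.2 zax [ 0.001 -0.001 -1.   ] w 0.399 gf 0.0 yaw 0.0004 d [-0.294  -0.0667  0.045 ]
```

The bearing is concentric with its dish, with its top at 33.8 mm, and the capacitor stands with its body top near 58 mm. Next, the plate.

Emit:
{"op": "arm_command", "data": {
  "commands": [
    {"dx":-0.015,"dy":-0.003,"dz":0,"yaw":0},
    {"dx":-0.035,"dy":-0.008,"dz":0,"yaw":0},
    {"dx":-0.045,"dy":-0.011,"dz":0,"yaw":0},
    {"dx":-0.045,"dy":-0.01,"dz":0,"yaw":0},
    {"dx":-0.045,"dy":-0.01,"dz":0,"yaw":0},
    {"dx":-0.045,"dy":-0.01,"dz":0,"yaw":0},
    {"dx":-0.035,"dy":-0.008,"dz":0,"yaw":0},
    {"dx":-0.02,"dy":-0.005,"dz":0,"yaw":0},
    {"dx":-0.009,"dy":-0.002,"dz":0,"yaw":0},
    {"dx":0,"dy":0,"dz":0,"yaw":0},
    {"dx":0,"dy":0,"dz":0,"yaw":0}
  ],
  "hand": 0
}}

```text
time: 32.5
tool_pos: [0.4614, -0.3486, 0.1237]
tcp_rot: [-2.076, -2.357, -0.001]
wrist_force: [-0.4, -0.0, 0.2]
grip_width: 0.997
grasp_force: 0.0
```

Run:
```python
from meas import *
from workcell import r
go(.462,-.350,.02,97.2)
c=r.camera('wrist');np.savez('w6.npz',**c);w=wcloud(c)
q=w.reshape(-1,3);q=q[np.isfinite(q[:,0])]
q=q[(abs(q[:,0]-.462)<.045)&(abs(q[:,1]+.35)<.11)]
t=q[(q[:,2]>.008)&(q[:,2]<.016)];print("plate wrist",rect(t),len(t))
# holes: non-plate points well inside plate outline
(cx,cy),_,_=cv2.minAreaRect((t[:,:2]*1000).astype(np.float32))
h=q[(q[:,2]<.007)]*1000;a=np.radians(97.2);L=(h[:,:2]-[cx,cy])@np.array([[np.cos(a),-np.sin(a)],[np.sin(a),np.cos(a)]])
for s in(1,-1):
    m=(abs(L[:,1])<14)&(abs(L[:,0]-75*s)<11);print("hole",s,h[m].mean(0) if m.any() else None,m.sum())
c=r.camera('top');w=cloud(c)
p=pts(w,(285,372,190,236),.007,.017);print("plate top",rect(p),len(p))
cv2.imwrite('pics/t6.png',c['frame'][...,::-1])
```

```text
t 32.5 p [ 0.4614 -0.3486  0.1237] phi 97.3 zax [-0.001  0.001 -1.   ] w 0.997 gf 0.0 yaw 0.0009 d [-0.0016  0.0005  0.1037]
plate wrist [ 462.3 -349.8  179.4   60.8  -82.7] 10464
hole 1 [ 4.52726580e+02 -2.74727944e+02 -3.10824339e-01] 109
hole -1 [ 472.42159156 -427.57819988    1.69385901] 49
plate top [ 480.6 -301.   111.8   41.7  -58.4] 397
```

Emit:
{"op": "arm_command", "data": {
  "commands": [
    {"dx":-0.0015,"dy":0.0006,"dz":0.02,"yaw":0},
    {"dx":0,"dy":0,"dz":0.035,"yaw":0},
    {"dx":0,"dy":0,"dz":0.035,"yaw":0},
    {"dx":0,"dy":0,"dz":0.025,"yaw":0},
    {"dx":0,"dy":0,"dz":0.015,"yaw":0},
    {"dx":0,"dy":0,"dz":0.008,"yaw":0},
    {"dx":0,"dy":0,"dz":0,"yaw":0}
  ],
  "hand": 0.2
}}

```text
time: 33.3
tool_pos: [0.4623, -0.3507, -0.0139]
tcp_rot: [-2.076, -2.357, -0.0]
wrist_force: [-0.1, -0.7, 0.0]
grip_width: 0.8
grasp_force: 0.0
```

Emit:
{"op": "arm_command", "data": {
  "commands": [
    {"dx":0,"dy":0,"dz":0.003,"yaw":0},
    {"dx":0,"dy":0,"dz":0.002,"yaw":0},
    {"dx":0,"dy":0,"dz":0,"yaw":0}
  ]
}}

```text
time: 33.6
tool_pos: [0.4625, -0.3517, -0.0181]
tcp_rot: [2.077, 2.356, -0.0]
wrist_force: [1.1, -1.0, -0.6]
grip_width: 0.796
grasp_force: 0.0
```

Run:
```python
from meas import *
from workcell import r
go(.462,-.350,-.023,97.25)
c=r.camera('side');w=cloud(c);q=w.reshape(-1,3);q=q[np.isfinite(q[:,0])]
cv2.imwrite('pics/s6.png',cv2.resize(c['frame'][230:340,190:320,::-1],(780,600),interpolation=cv2.INTER_CUBIC))
```

```text
t 33.6 p [ 0.4625 -0.3517 -0.0181] phi 97.2 zax [ 0.001 -0.001 -1.   ] w 0.796 gf 0.0 yaw -0.0006 d [ 0.0017 -0.0003  0.0049]
```

View pics/s6.png

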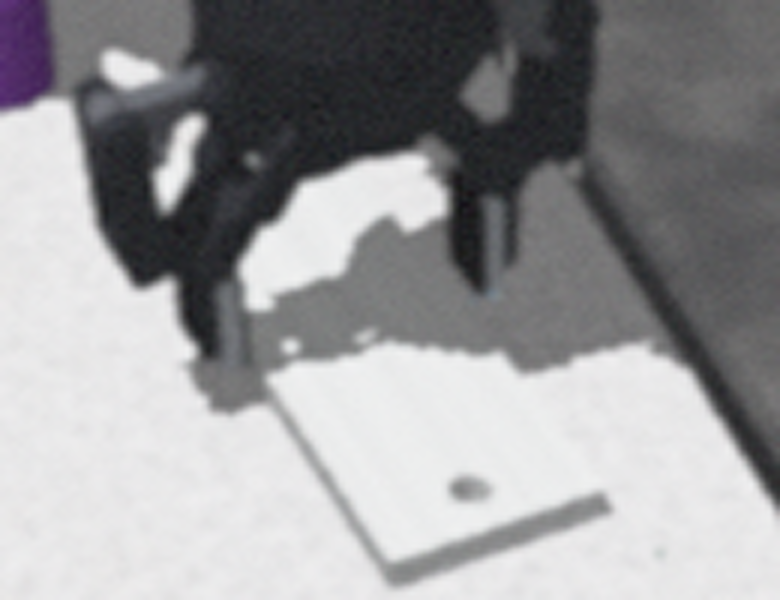

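The left tip, at (230,360), is still about 10 mm above the bench, and both fingers straddle the plate. I lower further, then close.

Emit:
{"op": "arm_command", "data": {
  "commands": [
    {"dx":0.0015,"dy":0,"dz":0.002,"yaw":0},
    {"dx":0,"dy":0,"dz":0.002,"yaw":0},
    {"dx":0,"dy":0,"dz":0.0015,"yaw":0},
    {"dx":0,"dy":0,"dz":0,"yaw":0}
  ]
}}

```text
time: 34.05
tool_pos: [0.4619, -0.3496, -0.0245]
tcp_rot: [-2.077, -2.357, 0.0]
wrist_force: [0.0, -1.0, 0.5]
grip_width: 0.8
grasp_force: 0.0
```

Emit:
{"op": "arm_command", "data": {
  "commands": [
    {"dx":0,"dy":0,"dz":0,"yaw":0},
    {"dx":0,"dy":0,"dz":0,"yaw":0},
    {"dx":0,"dy":0,"dz":0,"yaw":0},
    {"dx":0,"dy":0,"dz":0,"yaw":0}
  ],
  "hand": 0.45,
  "grip_force": 40
}}

```text
time: 34.45
tool_pos: [0.4622, -0.35, -0.0239]
tcp_rot: [2.077, 2.357, -0.0]
wrist_force: [1.0, 0.6, 3.2]
grip_width: 0.685
grasp_force: 44.2
```

Emit:
{"op": "arm_command", "data": {
  "commands": [
    {"dx":0,"dy":0,"dz":0,"yaw":0},
    {"dx":0,"dy":0,"dz":0,"yaw":0},
    {"dx":0,"dy":0,"dz":-0.003,"yaw":0},
    {"dx":0,"dy":0,"dz":-0.007,"yaw":0},
    {"dx":0,"dy":0,"dz":-0.02,"yaw":0},
    {"dx":0,"dy":0,"dz":-0.035,"yaw":0},
    {"dx":0,"dy":0,"dz":-0.035,"yaw":0},
    {"dx":0,"dy":0,"dz":-0.01,"yaw":0.044},
    {"dx":0,"dy":0,"dz":0,"yaw":0.044},
    {"dx":0,"dy":0,"dz":0,"yaw":0}
  ],
  "hand": 0.6,
  "grip_force": 60
}}

```text
time: 35.45
tool_pos: [0.462, -0.3499, 0.0863]
tcp_rot: [2.179, 2.262, -0.0]
wrist_force: [-0.2, -0.6, -3.2]
grip_width: 0.681
grasp_force: 65.5
```

Run:
```python
from meas import *
from workcell import r
go(.6604,-.0465,.085,92.0)
c=r.camera('wrist');np.savez('w7.npz',**c);w=wcloud(c)
q=w.reshape(-1,3);q=q[np.isfinite(q[:,0])];q=q[(abs(q[:,0]-.462)<.05)&(abs(q[:,1]+.35)<.12)]
t=q[(q[:,2]>.09)&(q[:,2]<.14)];z=np.median(t[:,2]);print(z);t=t[abs(t[:,2]-z)<.006];print("plate held",rect(t),len(t))
P=np.linalg.lstsq(np.c_[t[:,:2]-t[:,:2].mean(0),np.ones(len(t))],t[:,2],rcond=None)[0];print(P.round(3))
```

```text
t 35.45 p [ 0.462  -0.3499  0.0863] phi 92.1 zax [ 0. -0. -1.] w 0.681 gf 65.5 yaw 0.0024 d [0.2963 0.2088 0.0012]
0.12146045920730444
plate held [ 461.1 -329.7  140.3   85.2  -87.9] 31634
[ 0.    -0.     0.121]
```

The plate is held level. I fly to the bar.

Emit:
{"op": "arm_command", "data": {
  "commands": [
    {"dx":0.015,"dy":0.011,"dz":0,"yaw":0},
    {"dx":0.03,"dy":0.021,"dz":0,"yaw":0},
    {"dx":0.037,"dy":0.026,"dz":0,"yaw":0},
    {"dx":0.037,"dy":0.026,"dz":0,"yaw":0},
    {"dx":0.037,"dy":0.026,"dz":0,"yaw":0},
    {"dx":0.037,"dy":0.026,"dz":0,"yaw":0},
    {"dx":0.037,"dy":0.026,"dz":0,"yaw":0},
    {"dx":0.033,"dy":0.023,"dz":0,"yaw":0},
    {"dx":0.02,"dy":0.014,"dz":0,"yaw":0},
    {"dx":0.01,"dy":0.007,"dz":0,"yaw":0},
    {"dx":0.003,"dy":0.002,"dz":0,"yaw":0},
    {"dx":0,"dy":0,"dz":0,"yaw":0}
  ]
}}

```text
time: 36.7
tool_pos: [0.6582, -0.0465, 0.0853]
tcp_rot: [-2.178, -2.263, 0.001]
wrist_force: [0.2, -0.9, -3.2]
grip_width: 0.68
grasp_force: 65.5
```

Emit:
{"op": "arm_command", "data": {
  "commands": [
    {"dx":0,"dy":0,"dz":0.015,"yaw":0},
    {"dx":0,"dy":0,"dz":0.02,"yaw":0},
    {"dx":0,"dy":0,"dz":0.015,"yaw":0},
    {"dx":0,"dy":0,"dz":0.01,"yaw":0},
    {"dx":0,"dy":0,"dz":0,"yaw":0},
    {"dx":0,"dy":0,"dz":0,"yaw":0}
  ]
}}

```text
time: 37.3
tool_pos: [0.6587, -0.0464, 0.026]
tcp_rot: [2.179, 2.263, -0.0]
wrist_force: [-0.2, -0.9, -3.3]
grip_width: 0.679
grasp_force: 65.5
```

Run:
```python
from meas import *
from workcell import r
go(.6604,-.0465,.014,92.0)
c=r.camera('wrist');np.savez('w8.npz',**c);s=r.camera('side');np.savez('s8.npz',**s);t=r.camera('top');np.savez('t8.npz',**t)
a=cv2.resize(c['frame'][60:320,130:390,::-1],(400,400));b=cv2.resize(s['frame'][130:230,240:340,::-1],(400,400),interpolation=cv2.INTER_CUBIC)
cv2.imwrite('pics/p8.png',np.hstack([a,b]))
```

```text
t 37.3 p [ 0.6587 -0.0464  0.026 ] phi 92.2 zax [ 0. -0. -1.] w 0.679 gf 65.5 yaw 0.0028 d [-0.0002  0.0017  0.012 ]
```

View pics/p8.png

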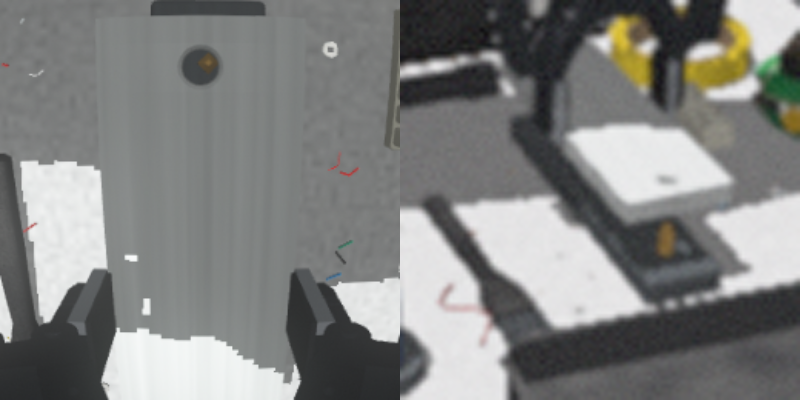

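Through the far hole (centre at 200,67 in the crop) the brass pin shows at about (208,62), so a small shift is needed. I compute it with rays.

```bash
cat >> h.py <<'E'
def wcast(c,uv,z):
    K=c["camera_matrix"];T=c["world_from_camera"];x=(uv[0]-K[0,2])/K[0,0];y=(uv[1]-K[1,2])/K[1,1];t=np.hypot(x,y);k=np.tan(t)/t
    d=T[:3,:3]@np.array([x*k,-y*k,-1]);return T[:3,3]+d*(z-T[2,3])/d[2]
E
cat > pin.py <<'E'
from h import *
def pin(c,ztop):
    f=c['frame'].astype(int);w=wcloud(c);b=(slice(60,145),slice(225,300))  # rows, cols
    z=w[...,2][b];fb=f[b]
    low=((z<ztop-.012)|np.isnan(z)).astype(np.uint8)
    n,lab,st,ce=cv2.connectedComponentsWithStats(low)
    for i in range(1,n):
        if 60<st[i,4]<2500 and st[i,0]>0 and st[i,1]>0:
            br=(lab==i)&(fb[...,0]-fb[...,2]>25);vv,uu=np.nonzero(br)
            hc=ce[i]+[225,60];print("hole px",hc.round(1),st[i],"->",wcast(c,hc,ztop).round(4))
            if len(uu):
                pc=np.array([uu.mean()+225,vv.mean()+60]);zz=z[br];print("pin px",pc.round(1),len(uu),"z",np.nanpercentile(zz,[10,50,90]).round(4))
                d=w[b][br];print("pin pts mean",np.nanmean(d,0).round(4),"cast@.031",wcast(c,pc,.031).round(4))
E
python3 - <<'E'
from pin import *
pin(load('w8.npz'),.062)
E
```

```text
hole px [259.8 103.2] [ 24  32  23  23 414] -> [0.6555 0.0287 0.062 ]
pin px [264.8 100.4] 91 z [0.0277 0.0302 0.0331]
pin pts mean [0.658  0.0304 0.0298] cast@.031 [0.658  0.0304 0.031 ]
```

Emit:
{"op": "arm_command", "data": {
  "commands": [
    {"dx":0.0014,"dy":0.0023,"dz":0.004,"yaw":0},
    {"dx":0,"dy":0,"dz":0.005,"yaw":0},
    {"dx":0,"dy":0,"dz":0.003,"yaw":0},
    {"dx":0,"dy":0,"dz":0,"yaw":0},
    {"dx":0,"dy":0,"dz":0,"yaw":0}
  ]
}}

```text
time: 37.95
tool_pos: [0.6607, -0.0446, 0.0136]
tcp_rot: [-2.179, -2.263, 0.0]
wrist_force: [-0.2, 0.7, -3.7]
grip_width: 0.678
grasp_force: 65.5
```

Run:
```python
from pin import *
from workcell import r
go(.6604,-.0465,-.008,92.0)
c=r.camera('wrist');np.savez('w9.npz',**c);pin(c,.050)
s=r.camera('side');np.savez('s9.npz',**s)
a=cv2.resize(c['frame'][70:140,220:300,::-1],(400,350),interpolation=cv2.INTER_CUBIC);b=cv2.resize(s['frame'][150:220,265:345,::-1],(400,350),interpolation=cv2.INTER_CUBIC)
cv2.imwrite('pics/p9.png',np.hstack([a,b]))
```

```text
t 37.95 p [ 0.6607 -0.0446  0.0136] phi 92.2 zax [-0.  0. -1.] w 0.678 gf 65.5 yaw 0.0031 d [-0.0019 -0.0004  0.0216]
hole px [259.8 103.2] [ 24  32  23  23 412] -> [0.6575 0.0305 0.05  ]
pin px [261.  103.5] 99 z [0.0289 0.0314 0.0333]
pin pts mean [0.6581 0.0304 0.0312] cast@.031 [0.6581 0.0304 0.031 ]
```

View pics/p9.png

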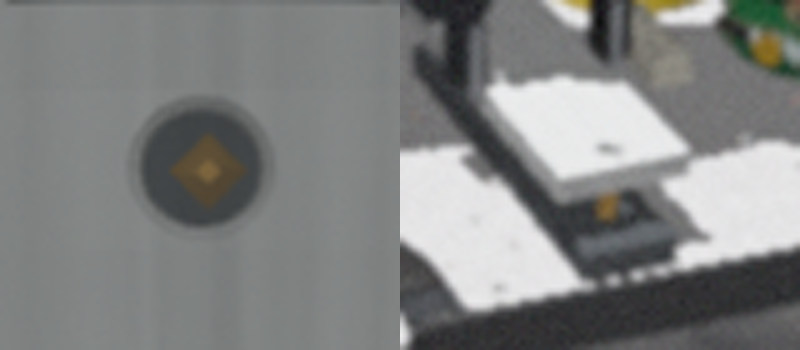

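The diamond pin, at (208,170), sits within about 0.6 mm of the hole centre (200,168). The other pin, at (608,205), lies straight below its hole at (608,148). I lower slowly.

Emit:
{"op": "arm_command", "data": {
  "commands": [
    {"dx":0,"dy":0.0005,"dz":0.003,"yaw":0},
    {"dx":0,"dy":0,"dz":0.003,"yaw":0},
    {"dx":0,"dy":0,"dz":0.002,"yaw":0},
    {"dx":0,"dy":0,"dz":0,"yaw":0}
  ]
}}

```text
time: 38.45
tool_pos: [0.661, -0.0445, 0.0052]
tcp_rot: [-2.178, -2.263, 0.001]
wrist_force: [-1.2, 0.2, -2.9]
grip_width: 0.68
grasp_force: 65.5
```

Emit:
{"op": "arm_command", "data": {
  "commands": [
    {"dx":0,"dy":0,"dz":0.002,"yaw":0},
    {"dx":0,"dy":0,"dz":0.002,"yaw":0},
    {"dx":0,"dy":0,"dz":0,"yaw":0}
  ]
}}

```text
time: 38.75
tool_pos: [0.6612, -0.0446, 0.0014]
tcp_rot: [-2.179, -2.263, 0.0]
wrist_force: [0.3, -0.2, -4.4]
grip_width: 0.681
grasp_force: 65.5
```

The pins are past their tapers with no force. I continue.

Emit:
{"op": "arm_command", "data": {
  "commands": [
    {"dx":0,"dy":0,"dz":0.002,"yaw":0},
    {"dx":0,"dy":0,"dz":0.002,"yaw":0},
    {"dx":0,"dy":0,"dz":0.002,"yaw":0},
    {"dx":0,"dy":0,"dz":0,"yaw":0}
  ]
}}

```text
time: 39.15
tool_pos: [0.6611, -0.0446, -0.0047]
tcp_rot: [-2.179, -2.263, 0.001]
wrist_force: [-0.9, 0.6, -5.1]
grip_width: 0.676
grasp_force: 65.5
```

Emit:
{"op": "arm_command", "data": {
  "commands": [
    {"dx":0,"dy":0,"dz":0.0015,"yaw":0},
    {"dx":0,"dy":0,"dz":0.0015,"yaw":0},
    {"dx":0,"dy":0,"dz":0,"yaw":0}
  ]
}}

```text
time: 39.45
tool_pos: [0.6612, -0.0446, -0.0075]
tcp_rot: [-2.179, -2.263, 0.0]
wrist_force: [-0.1, 0.4, -3.5]
grip_width: 0.681
grasp_force: 65.5
```

Emit:
{"op": "arm_command", "data": {
  "commands": [
    {"dx":0,"dy":0,"dz":0.0008,"yaw":0},
    {"dx":0,"dy":0,"dz":0,"yaw":0}
  ]
}}

```text
time: 39.65
tool_pos: [0.6614, -0.0446, -0.0076]
tcp_rot: [2.179, 2.263, -0.0]
wrist_force: [-1.8, 0.8, -0.3]
grip_width: 0.679
grasp_force: 65.9
```

Emit:
{"op": "arm_command", "data": {
  "commands": [
    {"dx":0,"dy":0,"dz":0,"yaw":0},
    {"dx":0,"dy":0,"dz":0,"yaw":0},
    {"dx":0,"dy":0,"dz":0,"yaw":0},
    {"dx":0,"dy":0,"dz":0,"yaw":0}
  ],
  "hand": 0.1
}}

```text
time: 40.05
tool_pos: [0.6616, -0.0447, -0.0078]
tcp_rot: [2.179, 2.263, 0.0]
wrist_force: [0.6, -0.8, 0.5]
grip_width: 0.9
grasp_force: 0.0
```

Emit:
{"op": "arm_command", "data": {
  "commands": [
    {"dx":0,"dy":0,"dz":-0.005,"yaw":0},
    {"dx":0,"dy":0,"dz":-0.01,"yaw":0},
    {"dx":0,"dy":0,"dz":-0.025,"yaw":0},
    {"dx":0,"dy":0,"dz":-0.04,"yaw":0},
    {"dx":0,"dy":0,"dz":-0.04,"yaw":0},
    {"dx":0,"dy":0,"dz":-0.01,"yaw":0},
    {"dx":0,"dy":0,"dz":0,"yaw":0},
    {"dx":0,"dy":0,"dz":0,"yaw":0}
  ]
}}

```text
time: 40.85
tool_pos: [0.661, -0.0445, 0.1212]
tcp_rot: [-2.178, -2.263, 0.001]
wrist_force: [0.1, -0.4, 0.2]
grip_width: 0.9
grasp_force: 0.0
```

Run:
```python
from meas import *
from workcell import r
go(.6604,-.0465,.1,92.0)
c=r.camera('wrist');w=wcloud(c);q=w.reshape(-1,3);q=q[np.isfinite(q[:,0])]
t=q[(abs(q[:,0]-.66)<.045)&(abs(q[:,1]+.046)<.12)&(q[:,2]>.023)&(q[:,2]<.031)]
print("plate",rect(t),np.median(t[:,2]))
P=np.linalg.lstsq(np.c_[t[:,:2]-t[:,:2].mean(0),np.ones(len(t))],t[:,2],rcond=None)[0];print(P.round(4))
c=r.camera('side');w=cloud(c);q=w.reshape(-1,3);q=q[np.isfinite(q[:,0])]
def at(n,x,y,d,lo,hi):
    t=q[(abs(q[:,0]-x)<d)&(abs(q[:,1]-y)<d)&(q[:,2]>lo)&(q[:,2]<hi)];print(n,rect(t),np.median(t[:,2]).round(4),len(t))
at("cap",.4885,-.151,.03,.05,.066);at("bearing",.4905,-.05,.025,.028,.04);at("hs",.4685,.0434,.05,.025,.04)
cv2.imwrite('pics/end.png',cv2.resize(c['frame'][100:280,140:360,::-1],(733,600),interpolation=cv2.INTER_CUBIC))
```

```text
t 40.85 p [ 0.661  -0.0445  0.1212] phi 92.2 zax [-0.001  0.    -1.   ] w 0.9 gf 0.0 yaw 0.0031 d [-0.002  -0.0007  0.0212]
plate [661.3 -44.4 180.2  60.8 -87.8] 0.027504147283438418
[0.0006 0.0008 0.0275]
cap [ 486.7 -154.7   35.3   33.6  -84.4] 0.0561 183
bearing [489.7 -52.3  18.7  17.3  75.3] 0.0322 51
hs [466.7  40.7  63.7  39.5 -81.9] 0.0289 223
```

View pics/end.png

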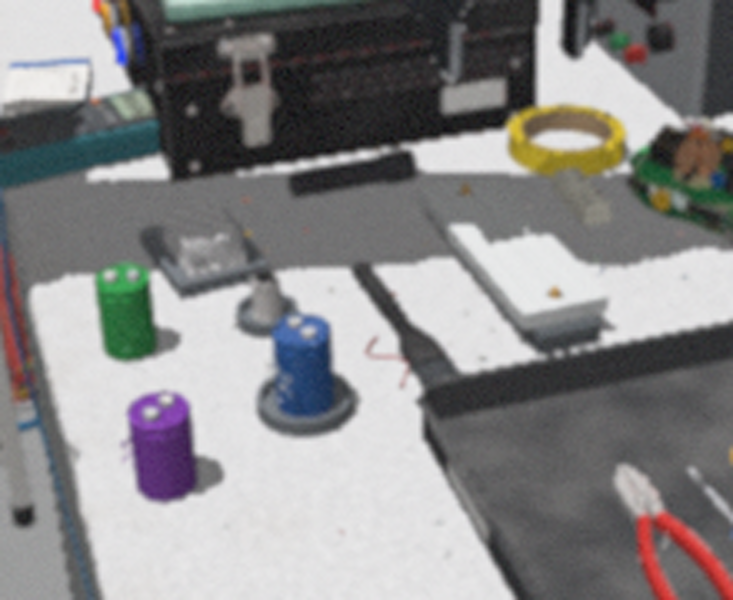

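The final view shows the heat sink in the tray (205,250), the bearing in the small dish (265,300), and the capacitor in the large dish (303,370). The plate lies flat on the bar (level, top 27.5 mm) with a brass tip showing through its hole (555,292). I hand it in.

```bash
python3 -c "
from workcell import r
print(r.job_done())"
```

```text
the job is handed in; nothing more can be done
None
```

I handed the job in: the capacitor, heat sink and bearing are in their places and the plate lies flat on both pins of the bar, though two early grasps, on the heat sink and the bearing, closed on nothing and had to be repeated, and the hand-in call returned no verdict.

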